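# Gauge the jar stoppers and tray them up

## Robot

A 7-joint arm with a two-finger parallel gripper is mounted at the origin on the work surface. World frame = base frame: x ahead of the robot, y to its left, z up, the work surface at z = 0. Lengths are in m, angles in rad, forces in N, time in s.
With the tool pointing down it reaches from about 0.425 to 0.875 m from the base axis. Payload 8.4 kg.
Tool frame: the origin (TCP) lies on the centre line of the jaws, within the pads' length; the fingertips stand 19 mm ahead of it and the grasp point (between the pads) is the TCP (nose_length is the distance from the TCP to the fingertips, in m); z points along the fingers, y is the direction in which the jaws open and shut (so a half turn about z gives the same grasp; the last joint's range is limited). The gripper opens to 85 mm and grips with 20 to 120 N. Pads are 22 mm wide; open, the fingers measure 114 mm over their backs; the gripper's body (76 mm by 85 mm) begins 54 mm behind the grasp point. The pads swing forward as they close: fully open they stand 13 mm farther back than shut.
Start: joints at [1.157, 0.333, 0.04, 1.465, -0.013, 1.343, -0.059], TCP at [0.201, -0.618, 0.25] pointing down, gripper open.
Joint ranges: [-2.58, 2.58], [-0.38, 2.09], [-1.3, 1.39], [0.25, 2.4], [-1.5, 4.64], [0.08, 2.09], [-2.65, 2.65]. Speed limits (rad/s): [2.22, 2.22, 2.79, 2.79, 3.14, 3.14, 3.14].

## Interface

Orientations are given as a rotation vector (axis times angle).
In Python, from station import state, get_image, job_done, nose_length gives the robot as it stands.
- The arm moves only by the tool carry_out, never from a script. Its argument "commands" is a list that holds one entry, the list of rows, each a list of 7 numbers: the shift along the tool's x, y, z in mm, then the turn, a rotation vector about the tool's x, y, z in degrees, then the opening, from -1 (shut) to 1 (fully open). In form: [[[dx, dy, dz, wx, wy, wz, jaw], ...]]. A call has 1 to 12 rows; each row shifts and turns the pose as measured when the row begins, along the tool's axes as they then stand; what a row does not reach is not made up. A row lasts 1/8 s, in which the tool goes at most 62.5 mm and 10.7 degrees, less where a joint would pass 70% of its speed; a pose out of reach is approached as far as the arm can. A call with a gripper value outside its range is refused whole. The fingers move at their own pace and stop on an object; "newtons" is the grip in N (left out, the last holds). Time passes only in rows, so rows that do not move let the fingers close. It gives the time, the measured TCP pose, the force and the opening at its end, in the units of the state.
- state(): the state, without advancing time (a new reading comes with each control period).
- get_image(name): name is "scene" or "side" or "wrist"; returns a dict with "img" (384x512x3 uint8, red, green, blue), "intrinsics" (3x3 intrinsics, pixels), "R" (3x3) and "t" (3): a world point X has camera coordinates R X + t. Camera axes: x right, y down, z forward; pixel columns grow to the right and rows downward; lengths in m; the calibration is good to about 2 mm. A picture is of the moment at which its call begins. There is no depth.
- job_done(): hands the job in, once; it reports no verdict.
The state is a dict: "t": time; "qpos": joint angles; "joint_vel": joint speeds; "effort": joint torques, N m; "ee_pos": TCP position; "tool_rot": TCP orientation; "force": force on the tool from outside, world axes, zero at the start; "ft_torque": the same for the moment, N m; "width": finger opening in m.
Only numpy, scipy, OpenCV 4.12 (cv2) and the standard library are available. Lean on these libraries where they do the work, as an engineer would, in place of code of your own. Each camera call takes 0.05 s, during which the arm holds its last target. There are 200 camera calls.

## Task

First lift the top tray off the pile and set it squarely on the middle of the teal mat. Then check the stoppers one at a time, in the order red, yellow, green, blue (one may be missing): push each, upright on the gauge plate, all the way through the green go gap and on against the red no-go gap, which must stop it while you hold a definite push of about 6 N for half a second, then stand it upright on the floor of that tray. Leave the other trays and everything else on the counter alone.

Things in the scene. Friction and masses are not known exactly. Their poses are not given: they have to be found in the camera images.
- mat: thin flat teal counter mat, fixed, 230 (x) by 190 (y) by 3 mm thick; origin at the centre of its underside, on the counter. It lies on the left or the right of the counter, the pile of trays on the other side
- tray_top: topmost of three equal loose plywood trays in a nested pile; 180 (x) by 150 (y) mm, 40 mm high, 180 to 260 g; origin at the centre of its underside. Inner floor 10 mm, rim 40 mm above the origin, walls 6 mm thick. A darker divider, 12 mm thick, its top 35 mm above the origin, runs along x through the middle: the grip for lifting. Each side of it is a compartment 168 (x) by 63 (y) mm
- tray_middle: the middle tray of the pile, like the top one. The foot under each tray (150 by 120 mm, 4 mm deep) hangs loosely inside the rim of the tray below, so each tray sits 36 mm above the next
- tray_bottom: the lowest tray of the pile, standing on the counter, like the top one
- gauge: fixed gauge: aluminium plate 190 (x) by 130 (y) by 8 mm; origin at the centre of its underside. Parts slide on it along +x, the middle of both gaps being y = 0. In x: bare apron from -95 to -38 mm; two green go jaws, 44 mm apart, from -38 (rounded lead-in, radius 8 mm) to -5 mm; open space to 45 mm; red no-go jaws from 45 to 77 mm. All jaw tops are 36 mm above the origin
- nogo_jaws: the pair of red no-go jaws, 34 mm apart, rigidly fixed to the gauge; origin midway between their entry edges, on the plate's top face (45 mm along x and 8 mm up from the gauge's origin); same axes as the gauge. A stopper that they stop has its axis about 11 mm before this point
- stopper_red: loose turned wooden jar stopper with a red knob, 35 to 60 g, standing upright: pale plug 40 mm across and 32 mm high, and on it the red cylindrical knob 22 mm across from 32 to 70 mm above the origin. Origin at the centre of its underside, z along its axis. Three or all four of the stoppers are there (None if absent)
- stopper_yellow: loose turned wooden jar stopper with a yellow knob, 35 to 60 g, standing upright: pale plug 40 mm across and 32 mm high, and on it the yellow cylindrical knob 22 mm across from 32 to 70 mm above the origin. Origin at the centre of its underside, z along its axis. Three or all four of the stoppers are there (None if absent)
- stopper_green: loose turned wooden jar stopper with a green knob, 35 to 60 g, standing upright: pale plug 40 mm across and 32 mm high, and on it the green cylindrical knob 22 mm across from 32 to 70 mm above the origin. Origin at the centre of its underside, z along its axis. Three or all four of the stoppers are there (None if absent)
- stopper_blue: loose turned wooden jar stopper with a blue knob, 35 to 60 g, standing upright: pale plug 40 mm across and 32 mm high, and on it the blue cylindrical knob 22 mm across from 32 to 70 mm above the origin. Origin at the centre of its underside, z along its axis. Three or all four of the stoppers are there (None if absent)
- jar_a: bystander, loose, to be left alone: glass herb jar with a wooden lid, 72 mm across, 115 mm high
- jar_b: bystander, loose, to be left alone: glass herb jar with a wooden lid, 64 mm across, 100 mm high
- card_box: bystander, loose, to be left alone: tan card box 50 by 75 by 40 mm
- tin: bystander, loose, to be left alone: round metal tin 60 mm across, 38 mm high
- cork_lid: bystander, loose, to be left alone: cork disc 52 mm across, 16 mm high
- scoop: bystander, loose, to be left alone: spoon with a wooden handle and a metal bowl, lying flat, about 200 mm long; origin under it
Not all that is in view belongs to the job. Leave any black or pink look-alike of the stopper_blue alone.

How it is judged:
By the outcome, as a careful person would: the job done as asked, in the order asked, and still so for the second after the job is handed in, with the robot touching nothing.
Of stopper_red, stopper_yellow, stopper_green, stopper_blue only 3 to 4 are there at a start; the rules pass over those that are not, and their reading is None.
At some moment in a run one of stopper_red, stopper_yellow, stopper_green, stopper_blue may be knocked a few centimetres aside while the robot is not near it.
It also fails if it takes over 210 s, if anything falls off the work surface, if the arm or the gripper's body presses on something with over 40 N, if the wrist force passes 120 N, or if a joint passes its speed limit or range.

## Working session

There is one attempt and no reset: what is moved stays moved. The work goes in short steps, Python scripts to look and compute and a tool call to move; the robot and the scene stay as the last step left them, time stands still between calls to the robot, and variables do not carry over. Pictures are saved under pics/ and viewed, about 12 in all and at most 16, crops included, and the job is handed in when it is done.

Besides the shell and the picture viewer there is one more tool, called after "Request:" as a command line: name --argument value ..., lists and objects as JSON in quotes. carry_out: Moves the arm, as the interface text tells. Its arguments: {"type":"object","properties":{"commands":{"type":"array"},"newtons":{"type":"number"}},"required":["commands"]}

```bash
ls; mkdir -p pics; cat > h.py <<'E'
import numpy as np, cv2
from station import state, get_image, job_done, nose_length
from scipy.spatial.transform import Rotation as Ro
def cast(d,u,v,z):
    K=d["intrinsics"];R=np.array(d["R"]);t=np.array(d["t"])
    r=R.T@np.linalg.inv(K)@np.array([u,v,1.]);c=-R.T@t
    return (c+r*(z-c[2])/r[2])
def proj(d,X):
    p=np.array(d["R"])@np.array(X)+d["t"];p=np.array(d["intrinsics"])@p
    return p[:2]/p[2]
def save(d,n,crop=None,s=1):
    im=d["img"][:,:,::-1]
    if crop: a,b,c,e=crop; im=im[b:e,a:c]
    cv2.imwrite("pics/"+n,cv2.resize(np.ascontiguousarray(im),None,fx=s,fy=s,interpolation=cv2.INTER_CUBIC))
def st():
    s=state();print("t",round(s["t"],2),"pos",np.round(s["ee_pos"],4),"R",np.round(Ro.from_rotvec(s["tool_rot"]).as_matrix(),3).tolist(),"F",np.round(s["force"],1),"w",round(s["width"],4));return s
def delta(x,y,z,yaw=None):
    """tool-frame shift mm to world target; yaw: world angle of tool x axis (deg, tool down) -> rotvec deg"""
    s=state();R=Ro.from_rotvec(s["tool_rot"]);d=R.inv().apply(np.array([x,y,z])-s["ee_pos"])*1000
    out=[np.round(d,1)]
    if yaw is not None:
        a=np.radians(yaw);M=np.array([[np.cos(a),np.sin(a),0],[np.sin(a),-np.cos(a),0],[0,0,-1]]) 
        out.append(np.round(np.degrees((R.inv()*Ro.from_matrix(M)).as_rotvec()),1))
    print("shift",*out)
E
python3 - <<'E'
from h import *
st();print(nose_length)
for n in("scene","side"):
    d=get_image(n);save(d,n+"0.png",s=1.5);print(n,np.round(-np.array(d["R"]).T@d["t"],3))
E
```

```text
pics
t 0.0 pos [ 0.2011 -0.6177  0.2494] R [[0.951, 0.31, -0.001], [0.31, -0.951, 0.001], [-0.0, -0.002, -1.0]] F [0.8 0.4 0.3] w 0.0853
0.019
scene [ 1.329 -0.249  0.695]
side [0.112 0.549 0.806]
```

View pics/scene0.png

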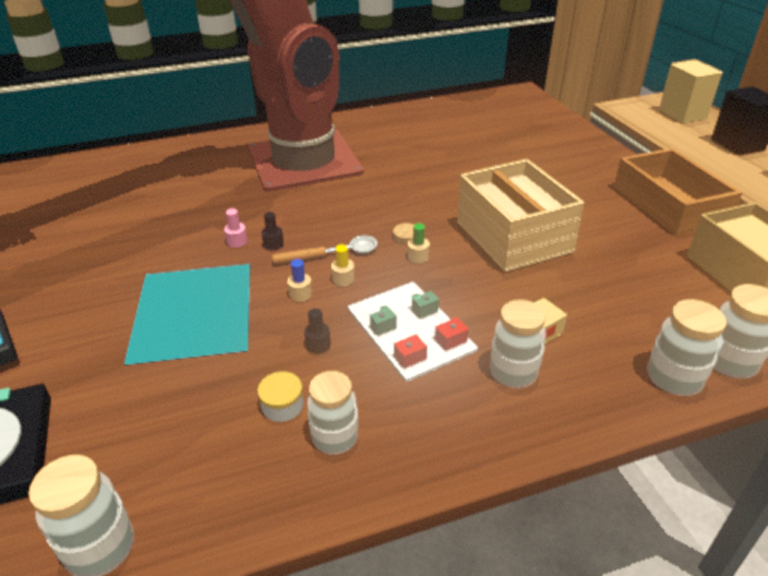

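View pics/side0.png

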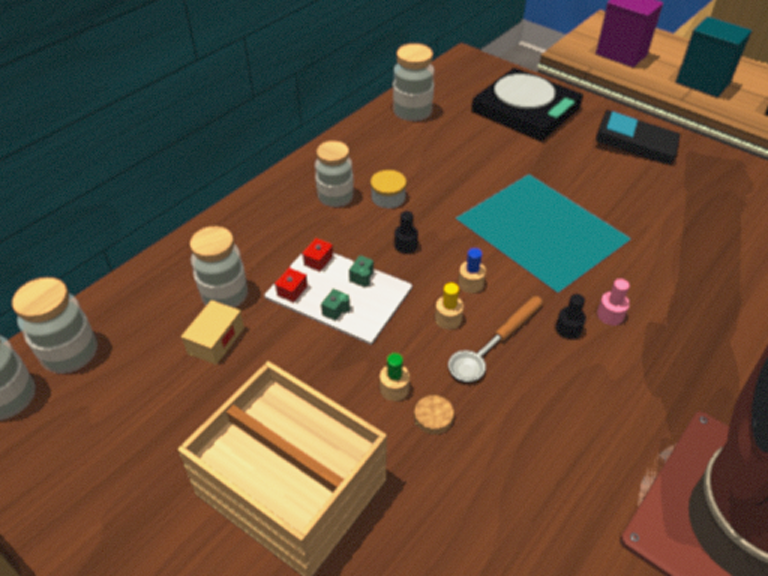

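The pictures show the pile at +y, centred at scene px (520,210), and the mat at -y, at (190,310). The gauge is at (412,328), with the green jaws toward the robot. There are stoppers with a green knob at (418,235), a yellow knob at (342,257) and a blue knob at (297,270); I see no red one. Things that could be mistaken for a stopper are black at (271,230) and (317,330) and pink at (235,227).

```bash
cat >> h.py <<'E'
H={"yellow":((24,150,120),(32,255,255)),"green":((50,150,60),(70,255,255)),"blue":((110,150,80),(125,255,255)),"red":((0,200,120),(4,255,255)),"teal":((85,180,80),(95,255,255))}
def blobs(d,c,amin=30):
    hsv=cv2.cvtColor(d["img"],cv2.COLOR_RGB2HSV);m=cv2.inRange(hsv,*H[c])
    n,l,s,ce=cv2.connectedComponentsWithStats(m)
    return [(int(s[i,4]),np.round(ce[i],1).tolist(),s[i,:4].tolist(),l==i) for i in range(1,n) if s[i,4]>=amin]
E
python3 - <<'E'
from h import *
for n in("scene","side"):
    d=get_image(n);print(n)
    for c in H:
        for a,ce,bb,m in blobs(d,c):
            if c=="teal" and a<1500: continue
            print(c,a,ce,bb, "knob-mid xy",np.round(cast(d,*ce,0.053)[:2],3))
            if c=="teal":
                q=cv2.boxPoints(cv2.minAreaRect(np.argwhere(m)[:,::-1].astype(np.float32)))
                cn=max(cv2.findContours(m.astype(np.uint8),0,1)[0],key=cv2.contourArea)
                ap=cv2.approxPolyDP(cn,6,True)[:,0]
                print([np.round(cast(d,*p,.003)[:2],3).tolist() for p in ap])
    # gauge white
    hsv=cv2.cvtColor(d["img"],cv2.COLOR_RGB2HSV);m=cv2.inRange(hsv,(0,0,190),(180,40,255))
    k=max(cv2.findContours(m,0,1)[0],key=cv2.contourArea);ap=cv2.approxPolyDP(cv2.convexHull(k),4,True)[:,0]
    print("gauge",ap.tolist(),[np.round(cast(d,*p,.008)[:2],3).tolist() for p in ap])
    # brown divider
    m=cv2.inRange(hsv,(8,120,110),(16,220,220))
    for k in cv2.findContours(m,0,1)[0]:
        if cv2.contourArea(k)>60:
            (c,w,a)=cv2.minAreaRect(k);print("brown",np.round(c,0),np.round(w,0),np.round(a),np.round(cast(d,*c,.107)[:2],3))
    T=([(305,125.5),(347,108),(386,134),(341,153)] if n=="scene" else [(122,301),(179,244),(256,291),(205,356)])
    print("rim",[np.round(cast(d,*p,.112)[:2],3).tolist() for p in T])
    save(d,n+"t.png",(290,95,400,185) if n=="scene" else (110,230,270,385),6 if n=="scene" else 3.8)
E
python3 - <<'E'
import cv2,numpy as np
a=cv2.imread('pics/scenet.png');b=cv2.imread('pics/sidet.png')
a=cv2.resize(a,(400,327));b=cv2.resize(b,(400,388));c=np.zeros((388,800,3),np.uint8);c[:327,:400]=a;c[:,400:]=b;cv2.imwrite('pics/tt.png',c)
E
```

```text
scene
yellow 39 [227.2, 165.6] [224, 163, 8, 6] knob-mid xy [ 0.452 -0.034]
gauge [[275, 188], [317, 232], [270, 252], [232, 204]] [[0.532, 0.072], [0.717, 0.105], [0.739, -0.02], [0.555, -0.053]]
brown [ 23. 357.] [47. 52.] -0.0 [ 0.9   -0.481]
brown [ 87. 105.] [ 34. 188.] 76.0 [ 0.066 -0.371]
brown [489.  92.] [46. 23.] 32.0 [0.428 0.82 ]
brown [256. 215.] [304. 506.] 67.0 [ 0.716 -0.043]
rim [[0.424, 0.2], [0.374, 0.357], [0.539, 0.382], [0.578, 0.228]]
side
yellow 54 [300.0, 192.4] [296, 189, 9, 8] knob-mid xy [ 0.479 -0.051]
green 133 [262.7, 243.3] [258, 236, 10, 17] knob-mid xy [0.455 0.11 ]
blue 104 [315.6, 172.6] [312, 166, 9, 15] knob-mid xy [ 0.487 -0.124]
red 159 [211.3, 166.4] [202, 159, 20, 15] knob-mid xy [0.686 0.013]
red 165 [193.1, 186.7] [184, 179, 19, 16] knob-mid xy [0.673 0.086]
teal 4215 [362.1, 154.2] [306, 118, 113, 76] knob-mid xy [ 0.436 -0.246]
[[0.589, -0.237], [0.373, -0.195], [0.339, -0.373], [0.553, -0.412]]
gauge [[177, 196], [200, 171], [224, 170], [273, 190], [247, 227]] [[0.715, 0.104], [0.731, 0.01], [0.688, -0.029], [0.554, -0.053], [0.53, 0.071]]
brown [ 30. 206.] [11. 35.] 67.0 [0.845 0.363]
brown [256. 206.] [511. 354.] 0.0 [0.499 0.079]
brown [444.  42.] [160.  48.] 20.0 [ 0.476 -0.765]
rim [[0.535, 0.385], [0.547, 0.243], [0.375, 0.229], [0.363, 0.366]]
```

View pics/tt.png

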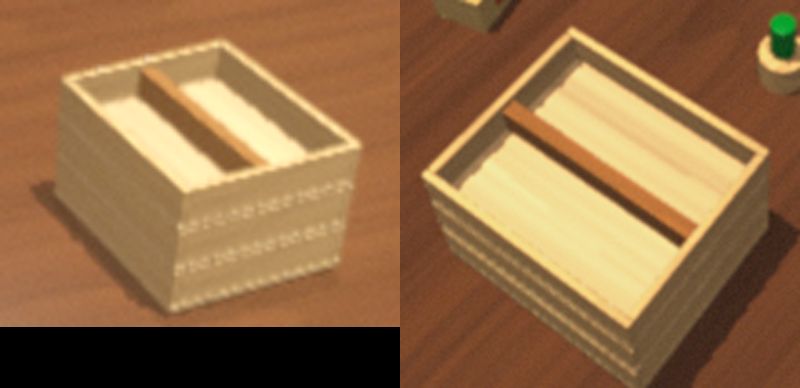

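```bash
python3 - <<'E'
from h import *
T={"scene":[(307.05,116.45),(351,106.5),(388.5,134.9),(340.9,147.3)],"side":[(178,242),(256.8,290.8),(202.8,360),(120,300.8)]}
for n in T:
    d=get_image(n);r=np.array([cast(d,*p,.112)[:2] for p in T[n]]);print(n,np.round(r,3).tolist(),"c",np.round(r.mean(0),4),"len",[round(float(np.linalg.norm(r[i]-r[i-1])),3) for i in range(4)])
    if n=="side":
        a,b=cast(d,154,273.2,.107),cast(d,226,324,.107);print("div",np.round([a,b,(a+b)/2],3).tolist(),np.degrees(np.arctan2(*(a-b)[1::-1])))
        for p in [(349,118.5),(418.5,158),(373,192),(305.5,145)]: pass
    K={"scene":[(418,234),(342,256),(297.5,270)],"side":[(394,366),(450,296),(474,260)]}[n]
    print([np.round(cast(d,u/1.5,v/1.5,.053)[:2],3).tolist() for u,v in K])
    hsv=cv2.cvtColor(d["img"],cv2.COLOR_RGB2HSV);m=cv2.inRange(hsv,(80,120,50),(100,255,255))
    m[:140 if n=="scene" else 110]=0
    k=max(cv2.findContours(m,0,1)[0],key=cv2.contourArea);ap=cv2.approxPolyDP(k,5,True)[:,0]
    q=np.array([cast(d,*p,.003)[:2] for p in ap]);print("mat",np.round(q,3).tolist(),np.round(q.mean(0),4))
E
```

```text
scene [[0.379, 0.227], [0.37, 0.373], [0.545, 0.385], [0.555, 0.24]] c [0.4623 0.3063] len [0.176, 0.146, 0.176, 0.146]
[[0.457, 0.111], [0.475, -0.038], [0.487, -0.121]]
mat [[0.377, -0.195], [0.341, -0.374], [0.563, -0.414], [0.595, -0.235]] [ 0.4687 -0.3045]
side [[0.551, 0.241], [0.374, 0.228], [0.361, 0.373], [0.538, 0.387]] c [0.4562 0.3071] len [0.147, 0.178, 0.145, 0.177]
div [[0.538, 0.313, 0.107], [0.375, 0.305, 0.107], [0.457, 0.309, 0.107]] 2.931058959756394
[[0.454, 0.111], [0.47, -0.039], [0.485, -0.123]]
mat [[0.964, 0.403], [0.951, 0.385], [1.02, 0.356], [1.042, 0.312], [0.999, 0.281], [0.951, 0.288], [0.951, 0.224], [1.004, 0.196], [0.951, 0.216], [0.951, -0.132], [1.15, 0.032], [1.136, 0.056], [1.154, 0.036], [1.338, 0.187], [1.152, 0.294], [1.141, 0.211], [1.142, 0.3], [1.002, 0.381], [0.995, 0.368]] [1.0524 0.2313]
```

Request:
carry_out --commands '[[[46, -29, -3, 0, 0, 0, 1], [46, -29, -3, 0, 0, 0, 1], [46, -29, -3, 0, 0, 0, 1], [46, -29, -3, 0, 0, 0, 1], [46, -29, -3, 0, 0, 0, 1], [46, -29, -3, 0, 0, 0, 1], [46, -29, -3, 0, 0, 0, 1], [46, -29, -3, 0, 0, 0, 1], [46, -29, -3, 0, 0, 0, 1], [46, -29, -3, 0, 0, 0, 1]]]'

```text
t: 1.55
ee_pos: [0.5563, -0.192, 0.2802]
tool_rot: [3.103, 0.476, -0.001]
force: [0.1, -0.6, 1.0]
width: 0.0856
```

```bash
python3 - <<'E'
from h import *
st();delta(.43,.3,.27,4)
E
```

```text
t 1.55 pos [ 0.5563 -0.192   0.2802] R [[0.954, 0.3, -0.0], [0.3, -0.954, -0.002], [-0.001, 0.002, -1.0]] F [ 0.1 -0.6  1. ] w 0.0856
shift [  26.9 -507.3    9.2] [ 0.1  0.  13.4]
```

Request:
carry_out --commands '[[[3, -51, 0, 0, 0, 0, 1], [3, -51, 0, 0, 0, 0, 1], [3, -51, 0, 0, 0, 0, 1], [3, -51, 0, 0, 0, 0, 1], [3, -51, 0, 0, 0, 0, 1], [3, -51, 0, 0, 0, 0, 1], [3, -51, 0, 0, 0, 0, 1], [3, -51, 0, 0, 0, 0, 1], [3, -51, 0, 0, 0, 0, 1], [3, -48, 0, 0, 0, 0, 1], [0, 0, 0, 0, 0, 6.7, 1], [0, 0, 0, 0, 0, 6.7, 1]]]'

```text
t: 3.05
ee_pos: [0.4266, 0.3216, 0.2801]
tool_rot: [-3.139, -0.115, -0.005]
force: [0.1, 0.1, -0.1]
width: 0.0857
```

```bash
python3 - <<'E'
from h import *
st();delta(.459,.307,.25,4)
d=get_image("wrist");save(d,"w1.png",s=1.5);print(-np.array(d["R"]).T@d["t"])
E
```

```text
t 3.05 pos [0.4266 0.3216 0.2801] R [[0.997, 0.073, 0.003], [0.073, -0.997, 0.001], [0.003, -0.0, -1.0]] F [ 0.1  0.1 -0.1] w 0.0857
shift [31.2 16.9 30.2] [-0.  -0.2  0.2]
[0.50309334 0.32819187 0.40418143]
```

View pics/w1.png

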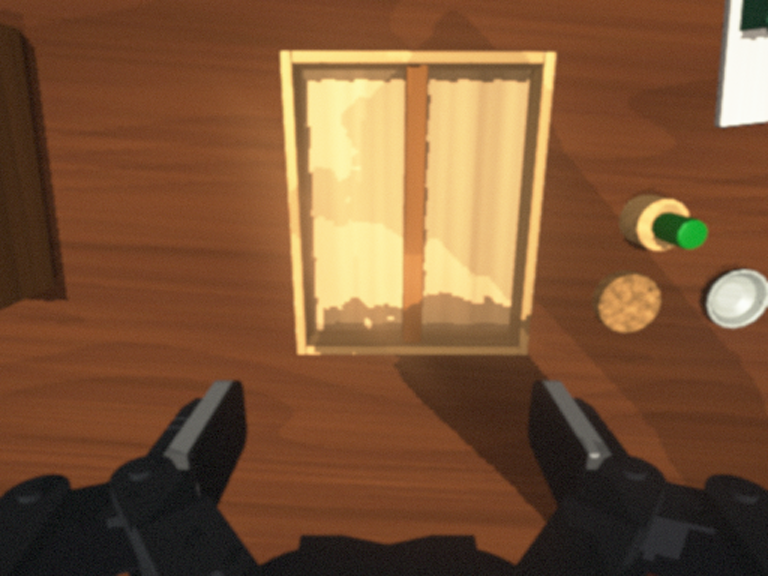

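The wrist view shows the top tray with its divider running from px (417,66) to (413,343) in the enlarged picture. The rim corners are (281,52), (556,52), (528,355) and (298,355).

```bash
python3 - <<'E'
from h import *
d=get_image("wrist")
P=lambda u,v,z:np.round(cast(d,u/1.5,v/1.5,z)[:2],4)
r=np.array([P(*p,.112) for p in[(281,52),(556,52),(528,355),(298,355)]]);print(r.tolist(),r.mean(0))
a,b=P(417,66,.107),P(413,343,.107);print(a,b,(a+b)/2,np.degrees(np.arctan2(*(a-b)[::-1])))
delta(.459,.307,.25,4.3)
E
```

```text
[[0.5421, 0.3883], [0.5522, 0.2395], [0.3729, 0.2269], [0.3626, 0.3767]] [0.45745 0.30785]
[0.5408 0.3139] [0.3741 0.3021] [0.45745 0.308  ] 4.048976407552501
shift [31.2 16.9 30.3] [-0.  -0.2  0. ]
```

Request:
carry_out --commands '[[[15, 8, 20, 0, 0, 0, 1], [15, 8, 20, 0, 0, 0, 1], [0, 0, 30, 0, 0, 0, 1], [0, 0, 30, 0, 0, 0, 1], [0, 0, 30, 0, 0, 0, 1], [0, 0, 25, 0, 0, 0, 1], [0, 0, 15, 0, 0, 0, 1], [0, 0, 0, 0, 0, 0, 1]]]'

```text
t: 4.15
ee_pos: [0.4649, 0.2979, 0.0943]
tool_rot: [3.135, 0.121, -0.005]
force: [-1.0, 0.7, 0.0]
width: 0.0854
```

```bash
python3 - <<'E'
from h import *
st();delta(.4575,.308,.104,4.05)
E
```

```text
t 4.15 pos [0.4649 0.2979 0.0943] R [[0.997, 0.077, -0.003], [0.077, -0.997, -0.004], [-0.003, 0.004, -1.0]] F [-1.   0.7  0. ] w 0.0854
shift [ -6.6 -10.6  -9.7] [0.2 0.2 0.4]
```

Request:
carry_out --commands '[[[-6.5, -10.5, -10, 0, 0, 0, 1], [0, 0, 0, 0, 0, 0, 1]]]'

```text
t: 4.4
ee_pos: [0.4579, 0.3093, 0.1064]
tool_rot: [3.137, 0.122, -0.002]
force: [-0.1, 0.2, -0.4]
width: 0.0853
```

```bash
python3 - <<'E'
from h import *
st();delta(.4575,.308,.104,4.05)
E
```

```text
t 4.4 pos [0.4579 0.3093 0.1064] R [[0.997, 0.078, -0.001], [0.078, -0.997, -0.003], [-0.002, 0.002, -1.0]] F [-0.1  0.2 -0.4] w 0.0853
shift [-0.5  1.3  2.4] [0.1 0.1 0.4]
```

Request:
carry_out --commands '[[[-0.5, 1.3, 2, 0, 0, 0, 1], [0, 0, 0, 0, 0, 0, -1], [0, 0, 0, 0, 0, 0, -1], [0, 0, 0, 0, 0, 0, -1], [0, 0, 0, 0, 0, 0, -1], [0, 0, 0, 0, 0, 0, -1], [0, 0, 0, 0, 0, 0, -1], [0, 0, 0, 0, 0, 0, -1]]]' --newtons 70

```text
t: 5.4
ee_pos: [0.4584, 0.3082, 0.106]
tool_rot: [3.137, 0.122, 0.003]
force: [-0.5, 0.1, 1.5]
width: 0.0106
```

Request:
carry_out --commands '[[[0, 0, -5, 0, 0, 0, -1], [0, 0, -8, 0, 0, 0, -1], [0, 0, -10, 0, 0, 0, -1], [0, 0, -12, 0, 0, 0, -1], [0, 0, -15, 0, 0, 0, -1], [0, 0, -20, 0, 0, 0, -1], [0, 0, -20, 0, 0, 0, -1], [0, 0, -20, 0, 0, 0, -1], [0, 0, -15, 0, 0, 0, -1], [0, 0, -5, 0, 0, 0, -1], [0, 0, 0, 0, 0, 0, -1]]]'

```text
t: 6.78
ee_pos: [0.4578, 0.3085, 0.2456]
tool_rot: [3.137, 0.123, 0.005]
force: [-0.2, 0.4, -3.4]
width: 0.0109
```

```bash
python3 - <<'E'
from h import *
st();delta(.55,.05,.24)
d=get_image("side");save(d,"s2.png",s=1.2)
E
```

```text
t 6.78 pos [0.4578 0.3085 0.2456] R [[0.997, 0.078, 0.003], [0.078, -0.997, -0.002], [0.003, 0.002, -1.0]] F [-0.2  0.4 -3.4] w 0.0109
shift [ 71.7 264.9   6.3]
```

View pics/s2.png

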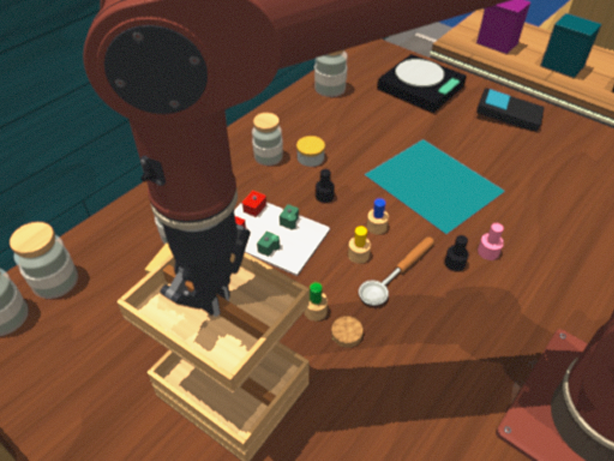

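Request:
carry_out --commands '[[[3, 20, 0, 0, 0, 0, -1], [5, 38, 0, 0, 0, 0, -1], [5, 38, 0, 0, 0, 0, -1], [5, 38, 0, 0, 0, 0, -1], [5, 38, 0, 0, 0, 0, -1], [5, 38, 0, 0, 0, 0, -1], [5, 38, 0, 0, 0, 0, -1], [5, 38, 0, 0, 0, 0, -1], [-4, 20, 0, 0, 0, 0, -1], [0, 0, 0, 0, 0, 0, -1]]]'

```text
t: 8.07
ee_pos: [0.5134, -0.0042, 0.2368]
tool_rot: [3.137, 0.126, -0.018]
force: [0.1, -0.1, -1.9]
width: 0.0106
```

```bash
python3 - <<'E'
from h import *
st();delta(.465,-.295,.24,-10.4)
E
```

```text
t 8.07 pos [ 0.5134 -0.0042  0.2368] R [[0.997, 0.08, -0.011], [0.08, -0.997, -0.002], [-0.011, 0.001, -1.0]] F [ 0.1 -0.1 -1.9] w 0.0106
shift [-71.7 285.9  -2. ] [ 0.2  0.6 15. ]
```

Request:
carry_out --commands '[[[-5, 20, -1, 0, 0, 0, -1], [-9, 36, -1, 0, 0, 0, -1], [-9, 36, 0, 0, 0, 0, -1], [-9, 36, 0, 0, 0, 0, -1], [-9, 36, 0, 0, 0, 0, -1], [-9, 36, 0, 0, 0, 0, -1], [-9, 36, 0, 0, 0, 0, -1], [-6, 20, 0, 0, 0, 0, -1], [-3, 8, 0, 0, 0.3, 5, -1], [0, 0, 0, 0, 0.3, 5, -1], [0, 0, 0, 0, 0, 5, -1], [0, 0, 0, 0, 0, 0, -1]]]'

```text
t: 9.57
ee_pos: [0.4702, -0.2657, 0.2325]
tool_rot: [-3.125, 0.266, 0.013]
force: [-0.9, 0.5, -2.8]
width: 0.0107
```

```bash
python3 - <<'E'
from h import *
st();delta(.466,-.304,.15,-10.4)
for n in("wrist","side"):
    d=get_image(n);save(d,"p3"+n+".png",s=1.2)
    if n=="side":
        hsv=cv2.cvtColor(d["img"],cv2.COLOR_RGB2HSV)
E
```

```text
t 9.57 pos [ 0.4702 -0.2657  0.2325] R [[0.986, -0.169, -0.008], [-0.169, -0.986, 0.006], [-0.009, -0.005, -1.0]] F [-0.9  0.5 -2.8] w 0.0107
shift [ 3.1 38.9 82.3] [-0.3  0.5  0.7]
```

View pics/p3wrist.png

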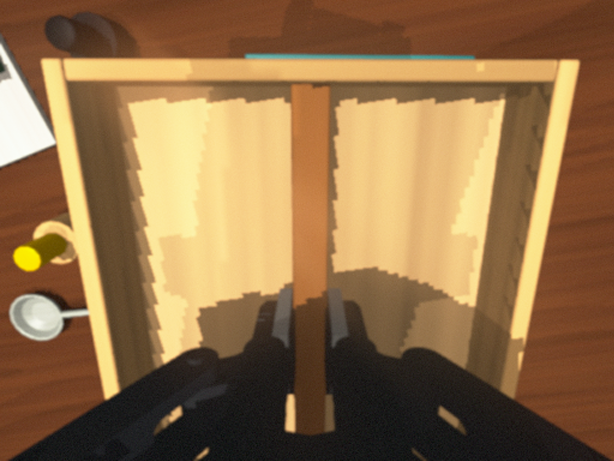

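```bash
python3 - <<'E'
from h import *
d=get_image("wrist");s=state();R=Ro.from_rotvec(s["tool_rot"])
for p in[(42,59),(579,60),(311,84)]:
    X=cast(d,p[0]/1.2,p[1]/1.2,s["ee_pos"][2]+(.006 if p[1]<70 else .001));print(X,R.inv().apply(X-s["ee_pos"]))
E
```

```text
[ 0.57090914 -0.20753489  0.23879555] [ 0.08954284 -0.07473764 -0.00642272]
[ 0.54594513 -0.35287029  0.23879555] [ 0.08936744  0.07272474 -0.00705144]
[ 0.552385   -0.27947927  0.23379555] [ 0.08341903 -0.00068212 -0.00168824]
```

Request:
carry_out --commands '[[[1, 15, 10, -0.3, 0.5, 0.3, -1], [1, 15, 25, 0, 0, 0, -1], [0, 8, 30, 0, 0, 0, -1], [0, 0, 30, 0, 0, 0, -1], [0, 0, 20, 0, 0, 0, -1], [0, 0, 10, 0, 0, 0, -1], [0, 0, 0, 0, 0, 0, -1], [0, 0, 0, 0, 0, 0, -1]]]'

```text
t: 10.72
ee_pos: [0.4633, -0.3115, 0.1014]
tool_rot: [3.125, -0.272, 0.003]
force: [0.3, -0.2, -1.8]
width: 0.0104
```

```bash
python3 - <<'E'
from h import *
st();delta(.466,-.304,.037,-10.4)
E
```

```text
t 10.72 pos [ 0.4633 -0.3115  0.1014] R [[0.985, -0.173, 0.002], [-0.173, -0.985, -0.005], [0.002, 0.005, -1.0]] F [ 0.3 -0.2 -1.8] w 0.0104
shift [ 1.2 -8.2 64.3] [ 0.3 -0.1  0.5]
```

Request:
carry_out --commands '[[[1, -8, 5, 0.2, -0.1, 0.4, -1], [0, 0, 0, 0, 0, 0, -1], [0, 0, 12, 0, 0, 0, -1], [0, 0, 12, 0, 0, 0, -1], [0, 0, 8, 0, 0, 0, -1], [0, 0, 0, 0, 0, 0, -1], [0, 0, 0, 0, 0, 0, -1]]]'

```text
t: 11.6
ee_pos: [0.4667, -0.3036, 0.0628]
tool_rot: [3.127, -0.283, 0.004]
force: [0.3, 0.6, -1.5]
width: 0.0107
```

```bash
python3 - <<'E'
from h import *
st();delta(.466,-.304,.037,-10.4)
E
```

```text
t 11.6 pos [ 0.4667 -0.3036  0.0628] R [[0.984, -0.179, 0.002], [-0.179, -0.984, -0.002], [0.002, 0.002, -1.0]] F [ 0.3  0.6 -1.5] w 0.0107
shift [-0.7  0.5 25.8] [ 0.1 -0.1  0.1]
```

Request:
carry_out --commands '[[[-0.5, 0.5, 10, 0, 0, 0, -1], [0, 0, 5, 0, 0, 0, -1], [0, 0, 4, 0, 0, 0, -1], [0, 0, 3, 0, 0, 0, -1], [0, 0, 2, 0, 0, 0, -1], [0, 0, 0, 0, 0, 0, -1]]]'

```text
t: 12.35
ee_pos: [0.4664, -0.3043, 0.0376]
tool_rot: [3.126, -0.283, 0.005]
force: [1.0, 0.6, -3.1]
width: 0.0104
```

Request:
carry_out --commands '[[[0, 0, 1.5, 0, 0, 0, -1], [0, 0, 1, 0, 0, 0, -1], [0, 0, 1, 0, 0, 0, -1], [0, 0, 0, 0, 0, 0, -1]]]'

```text
t: 12.85
ee_pos: [0.4668, -0.3045, 0.0373]
tool_rot: [3.126, -0.283, 0.006]
force: [-1.3, 0.4, -2.8]
width: 0.0103
```

Request:
carry_out --commands '[[[0, 0, 2, 0, 0, 0, -1], [0, 0, 2, 0, 0, 0, -1]]]'

```text
t: 13.1
ee_pos: [0.467, -0.3047, 0.0369]
tool_rot: [3.125, -0.284, 0.005]
force: [-12.8, 6.8, 29.9]
width: 0.0105
```

Request:
carry_out --commands '[[[0, 0, -1, 0, 0, 0, -1], [0, 0, 0, 0, 0, 0, -1], [0, 0, 0, 0, 0, 0, 0.2], [0, 0, 0, 0, 0, 0, 0.2], [0, 0, 0, 0, 0, 0, 0.2], [0, 0, -15, 0, 0, 0, 0.2], [0, 0, -35, 0, 0, 0, 0.2], [0, 0, -45, 0, 0, 0, 1], [0, 0, -45, 0, 0, 0, 1], [0, 0, -30, 0, 0, 0, 1], [0, 0, -15, 0, 0, 0, 1], [0, 0, 0, 0, 0, 0, 1]]]'

```text
t: 14.6
ee_pos: [0.4669, -0.3037, 0.2342]
tool_rot: [3.123, -0.283, 0.012]
force: [-0.3, -0.4, -0.4]
width: 0.0856
```

```bash
python3 - <<'E'
from h import *
st();delta(.41,-.06,.25,-10)
for n in ("scene","side","wrist"):
    d=get_image(n);a,b=((75,165,235,285) if n=="scene" else (200,90,440,270));save(d,"m"+n+".png",(a:=(70,150,270,300)) if n=="scene" else ((200,90,440,270) if n=="side" else None),2)
E
python3 - <<'E'
import cv2,numpy as np
a=cv2.imread('pics/mscene.png');b=cv2.imread('pics/mwrist.png')
b=cv2.resize(b,(400,300));c=np.zeros((300,800,3),np.uint8);c[:,:400]=a;c[:,400:]=b;cv2.imwrite('pics/mm.png',c)
E
```

```text
t 14.6 pos [ 0.4669 -0.3037  0.2342] R [[0.984, -0.179, 0.007], [-0.179, -0.984, -0.006], [0.008, 0.005, -1.0]] F [-0.3 -0.4 -0.4] w 0.0856
shift [ -99.6 -229.5  -17.7] [ 0.3 -0.5 -0.3]Traceback (most recent call last):
  File "<stdin>", line 4, in <module>
ValueError: too many values to unpack (expected 2)
[ WARN:0@0.007] global loadsave.cpp:275 findDecoder imread_('pics/mscene.png'): can't open/read file: check file path/integrity
[ WARN:0@0.007] global loadsave.cpp:275 findDecoder imread_('pics/mwrist.png'): can't open/read file: check file path/integrity
Traceback (most recent call last):
cv2.error: OpenCV(4.12.0) /io/opencv/modules/imgproc/src/resize.cpp:4208: error: (-215:Assertion failed) !ssize.empty() in function 'resize'
```

```bash
python3 - <<'E'
from h import *
d=get_image("scene");save(d,"a.png",(70,130,270,280),2);d=get_image("wrist");save(d,"b.png")
a=cv2.imread('pics/a.png');b=cv2.resize(cv2.imread('pics/b.png'),(400,300));cv2.imwrite('pics/mm.png',np.hstack([a,b]))
E
```

```text
(no output)
```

View pics/mm.png

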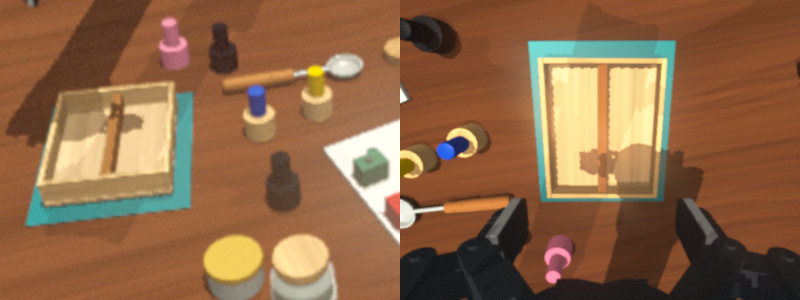

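```bash
python3 - <<'E'
from h import *
d=get_image("wrist");f=1.28
hsv=cv2.cvtColor(d["img"],cv2.COLOR_RGB2HSV);m=cv2.inRange(hsv,(80,120,60),(100,255,255))
k=max(cv2.findContours(m,0,1)[0],key=cv2.contourArea);ap=cv2.approxPolyDP(cv2.convexHull(k),4,True)[:,0];print(ap.tolist())
q=np.array([cast(d,*p,.003)[:2] for p in ap]);print(q.round(4).tolist(),q.mean(0))
r=np.array([cast(d,u*f,v*f,.043)[:2] for u,v in [(138,58),(267,58),(259,199),(146,199)]]);print(r.round(4).tolist(),r.mean(0))
E
```

```text
[[347, 104], [262, 54], [351, 52]]
[[0.5116, -0.4063], [0.575, -0.3274], [0.5609, -0.4152]] [ 0.54918911 -0.38295098]
[[0.5683, -0.2475], [0.5417, -0.3939], [0.3628, -0.3644], [0.3907, -0.2126]] [ 0.46589107 -0.30460865]
```

```bash
python3 - <<'E'
from h import *
d=get_image("wrist")
hsv=cv2.cvtColor(d["img"],cv2.COLOR_RGB2HSV);m=cv2.inRange(hsv,(80,100,40),(100,255,255));m[:,:150]=0;m[:,380:]=0
ap=cv2.approxPolyDP(cv2.convexHull(cv2.findNonZero(m)),4,True)[:,0];print(ap.tolist())
q=np.array([cast(d,*p,.003)[:2] for p in ap]);print(q.round(4).tolist(),q.mean(0))
delta(.39,-.04,.25,-10)
E
```

```text
[[352, 52], [336, 254], [181, 256], [165, 52]]
[[0.5606, -0.416], [0.3399, -0.3759], [0.371, -0.1919], [0.5939, -0.2326]] [ 0.46632783 -0.30411498]
shift [-121.9 -245.3  -19.7] [ 0.2 -0.2 -0.3]
```

Request:
carry_out --commands '[[[0, 0, -3, 0, 0, 10, 1], [0, 0, 0, 0, 0, 10, 1], [0, 0, 0, 0, 0, 10, 1], [0, 0, 0, 0, 0, 10, 1], [0, 0, 0, 0, 0, 10, 1], [0, 0, 0, 0, 0, 10, 1], [0, 0, 0, 0, 0, 8, 1], [0, 0, 0, 0, 0, 0, 1]]]'

```text
t: 15.85
ee_pos: [0.4629, -0.3015, 0.2253]
tool_rot: [2.396, -2.027, -0.016]
force: [-0.4, -0.0, -0.4]
width: 0.0857
```

```bash
python3 - <<'E'
from h import *
s=st();print(np.round(s["qpos"],2));delta(.47,.03,.22,-79.8)
E
```

```text
t 15.85 pos [ 0.4629 -0.3015  0.2253] R [[0.166, -0.986, -0.009], [-0.986, -0.166, 0.004], [-0.006, 0.009, -1.0]] F [-0.4 -0.  -0.4] w 0.0857
[ 0.61  0.16 -0.13  1.73  0.02  1.26 -2.5 ]
shift [-325.7  -62.     6.7] [ 0.5  0.3 -0.7]
```

Request:
carry_out --commands '[[[0, 0, 0, 0, 0, -10.5, 1], [0, 0, 0, 0, 0, -10.5, 1], [0, 0, 0, 0, 0, -10.5, 1], [0, 0, 0, 0, 0, -10.5, 1], [0, 0, 0, 0, 0, -10.5, 1], [0, 0, 0, 0, 0, -10.5, 1], [0, 0, 0, 0, 0, -10.5, 1], [0, 0, 0, 0, 0, -10.5, 1], [0, 0, 0, 0, 0, -10.5, 1], [0, 0, 0, 0, 0, -10.5, 1], [0, 0, 0, 0, 0, -10.5, 1], [0, 0, 0, 0, 0, -10.5, 1]]]'

```text
t: 17.35
ee_pos: [0.4603, -0.2999, 0.2175]
tool_rot: [-2.844, -1.29, 0.021]
force: [-0.2, 0.0, -0.3]
width: 0.0854
```

Request:
carry_out --commands '[[[0, 0, 0, 0, 0, -10.5, 1], [0, 0, 0, 0, 0, -10.5, 1], [0, 0, 0, 0, 0, -10.5, 1], [0, 0, 0, 0, 0, -10.5, 1], [0, 0, 0, 0, 0, -8, 1], [0, 0, 0, 0, 0, 0, 1]]]'

```text
t: 18.1
ee_pos: [0.459, -0.2993, 0.2138]
tool_rot: [-1.992, -2.393, 0.006]
force: [-1.0, -0.1, 0.1]
width: 0.0853
```

```bash
python3 - <<'E'
from h import *
s=st();print(np.round(s["qpos"],2));delta(.475,-.12,.22,100.2)
E
```

```text
t 18.1 pos [ 0.459  -0.2993  0.2138] R [[-0.181, 0.983, -0.024], [0.983, 0.181, 0.015], [0.019, -0.021, -1.0]] F [-1.  -0.1  0.1] w 0.0853
[ 0.85  0.2  -0.4   1.73  0.08  1.26  0.62]
shift [173.6  48.1  -3.9] [-1.2 -1.1  0.2]
```

Request:
carry_out --commands '[[[25, 8, -2, -1.2, -1.1, 0.2, 1], [35, 10, 0, 0, 0, 0, 1], [35, 10, 0, 0, 0, 0, 1], [35, 10, 0, 0, 0, 0, 1], [25, 5, 0, 0, 0, 0, 1], [0, 0, 0, 0, 0, 0, 1], [0, 0, 0, 0, 0, 0, 1]]]'

```text
t: 18.98
ee_pos: [0.4739, -0.1355, 0.2144]
tool_rot: [-2.029, -2.397, 0.001]
force: [0.1, -0.6, 0.5]
width: 0.0853
```

```bash
cat >> h.py <<'E'
def knob(c,top=.07):
    d=get_image("wrist");b=max(blobs(d,c,60),key=lambda x:x[0],default=None)
    if b is None: print("none");return
    # split top disc: report mask centroid at mid-height too
    print(c,b[:3],"centroid@mid",cast(d,*b[1],top-.019).round(4)[:2]);return d
E
python3 - <<'E'
from h import *
st();d=knob("yellow");save(d,"w4.png",s=1.4)
E
```

```text
t 18.98 pos [ 0.4739 -0.1355  0.2144] R [[-0.165, 0.986, -0.001], [0.986, 0.165, 0.0], [0.001, -0.001, -1.0]] F [ 0.1 -0.6  0.5] w 0.0853
yellow (592, [275.8, 64.5], [263, 51, 27, 28]) centroid@mid [ 0.4712 -0.0362]
```

View pics/w4.png

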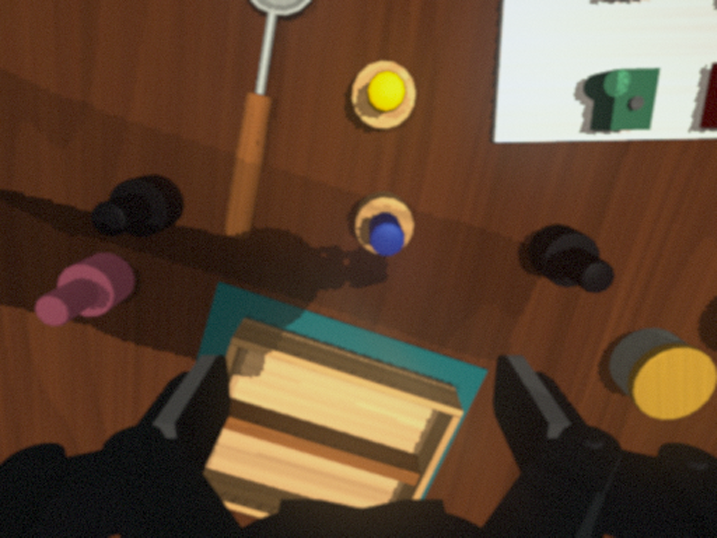

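The view shows yellow's knob at (386,91) and its plug at (383,95), blue at (387,235), and the gauge lined up with the picture at upper right.

```bash
python3 - <<'E'
from h import *
d=get_image("wrist")
print(cast(d,275.8,64.5,.068),cast(d,383/1.4,95/1.4,.032))
delta(.4715,-.037,.053,100.2)
E
```

```text
[ 0.47056186 -0.03741932  0.068     ] [ 0.47051327 -0.03775986  0.032     ]
shift [ 97.6  14.  161.5] [-0.1 -0.1 -0.7]
```

Request:
carry_out --commands '[[[25, 4, 15, 0, 0, -0.5, 1], [35, 5, 30, 0, 0, 0, 1], [25, 4, 30, 0, 0, 0, 1], [0, 0, 20, 0, 0, 0, 0.3], [0, 0, 0, 0, 0, 0, 0.3], [0, 0, 0, 0, 0, 0, 0.3]]]'

```text
t: 19.82
ee_pos: [0.4733, -0.0532, 0.1176]
tool_rot: [2.033, 2.395, 0.001]
force: [-0.6, -0.1, 0.4]
width: 0.0556
```

```bash
python3 - <<'E'
from h import *
st();delta(.4705,-.0376,.056,100.2)
E
```

```text
t 19.82 pos [ 0.4733 -0.0532  0.1176] R [[-0.162, 0.987, 0.001], [0.987, 0.162, 0.0], [0.0, 0.001, -1.0]] F [-0.6 -0.1  0.4] w 0.0556
shift [15.8 -0.2 61.7] [ 0.  -0.  -0.9]
```

Request:
carry_out --commands '[[[15.5, 0, 10, 0, 0, -0.9, 0.3], [0, 0, 0, 0, 0, 0, 0.3], [0, 0, 18, 0, 0, 0, 0.3], [0, 0, 15, 0, 0, 0, 0.3], [0, 0, 8, 0, 0, 0, 0.3], [0, 0, 0, 0, 0, 0, 0.3]]]'

```text
t: 20.58
ee_pos: [0.4725, -0.0376, 0.0669]
tool_rot: [2.012, 2.408, 0.004]
force: [0.1, -0.4, -0.2]
width: 0.0554
```

```bash
python3 - <<'E'
from h import *
st();delta(.4705,-.0376,.056,100.2)
E
```

```text
t 20.57 pos [ 0.4725 -0.0376  0.0669] R [[-0.178, 0.984, 0.005], [0.984, 0.178, -0.001], [-0.002, 0.005, -1.0]] F [ 0.1 -0.4 -0.2] w 0.0554
shift [ 0.4 -2.1 10.9] [0.3 0.1 0. ]
```

Request:
carry_out --commands '[[[0.4, -2, 9, 0.3, 0, 0, 0.3], [0, 0, 2, 0, 0, 0, 0.3], [0, 0, 0, 0, 0, 0, -1], [0, 0, 0, 0, 0, 0, -1], [0, 0, 0, 0, 0, 0, -1], [0, 0, 0, 0, 0, 0, -1]]]' --newtons 40

```text
t: 21.32
ee_pos: [0.4713, -0.0377, 0.0563]
tool_rot: [2.014, 2.409, -0.002]
force: [0.7, 0.1, -0.5]
width: 0.0212
```

Request:
carry_out --commands '[[[0, 0, -10, 0, 0, 0, -1], [0, 0, -20, 0, 0, 0, -1], [0, 0, -12, 0, 0, 0, -1], [0, 0, 0, 0, 0, 0, -1]]]'

```text
t: 21.82
ee_pos: [0.4714, -0.0376, 0.101]
tool_rot: [2.013, 2.409, -0.001]
force: [0.8, 0.2, -0.9]
width: 0.0207
```

```bash
python3 - <<'E'
from h import *
st();c=np.array([.6355,.026]);a=np.radians(10.2);ux=np.array([np.cos(a),np.sin(a)])
print(c-ux*.068);delta(*(c-ux*.068),.11,100.2)
d=get_image("wrist");save(d,"w5.png",s=1.4)
E
```

```text
t 21.82 pos [ 0.4714 -0.0376  0.101 ] R [[-0.177, 0.984, 0.002], [0.984, 0.177, -0.002], [-0.002, 0.001, -1.0]] F [ 0.8  0.2 -0.9] w 0.0207
[0.5685747  0.01395824]
shift [ 33.5 104.8  -9. ] [0.1 0.1 0. ]
```

View pics/w5.png

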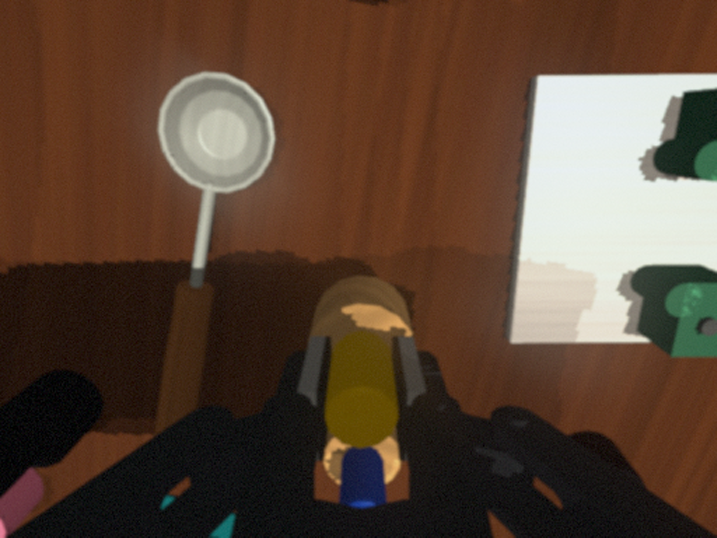

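Yellow is held upright at about px (365,390). The plate's near edge runs from (534,76) to (511,343).

```bash
python3 - <<'E'
from h import *
d=get_image("wrist")
p=np.array([cast(d,u/1.4,v/1.4,.008)[:2] for u,v in[(534,76),(511,343)]]);e=p.mean(0);v=p[0]-p[1];print(p,np.linalg.norm(v));a=np.arctan2(v[1],v[0])-np.pi/2;print("yaw",np.degrees(a))
ux=np.array([np.cos(a),np.sin(a)]);print("gauge c",e+ux*.095)
# green jaw inner edge tops rough from side view ; scene centre earlier .6355 .026
E
```

```text
[[ 0.52712198  0.07334947]
 [ 0.55303217 -0.05319351]] 0.12916834810329197
yaw 11.571603843387605
gauge c [0.63314618 0.02913426]
```

Request:
carry_out --commands '[[[6, 20, -5, 0, 0, 0, -1], [10, 32, -4, 0, 0, 0, -1], [10, 32, 0, 0, 0, 0, -1], [6, 14, 0, 0, 0, 0, -1], [0, 0, 0, 0, 0, 0, -1], [0, 0, 0, 0, 0, 0, -1]]]'

```text
t: 22.68
ee_pos: [0.5601, 0.0111, 0.1044]
tool_rot: [-2.014, -2.405, 0.011]
force: [0.1, 0.3, -1.2]
width: 0.0208
```

```bash
python3 - <<'E'
from h import *
st()
d=get_image("wrist");save(d,"w6.png",s=1.4)
E
```

```text
t 22.68 pos [0.5601 0.0111 0.1044] R [[-0.176, 0.984, -0.008], [0.984, 0.176, -0.002], [-0.001, -0.008, -1.0]] F [ 0.1  0.3 -1.2] w 0.0208
```

View pics/w6.png

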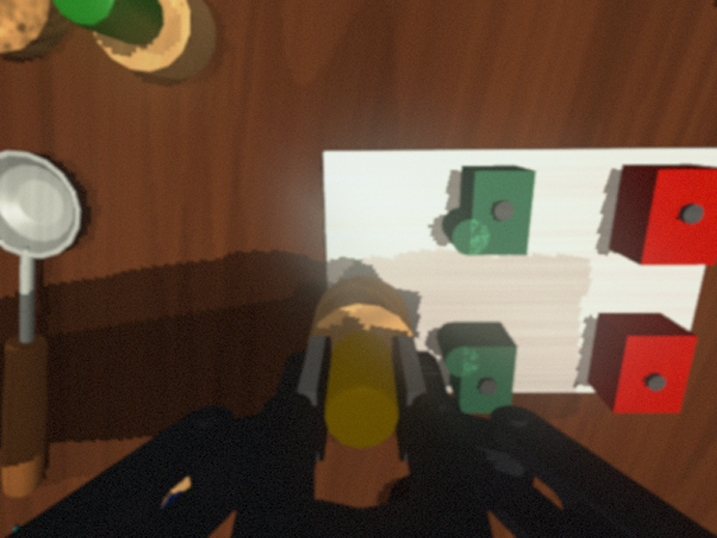

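```bash
python3 - <<'E'
from h import *
d=get_image("wrist")
P=lambda u,v,z:cast(d,u/1.4,v/1.4,z)[:2]
gu,gl=P(528,254,.036),P(515,348,.036);ru,rl=P(634,263,.036),P(627,335,.036)
for n,x in zip("gu gl ru rl".split(),(gu,gl,ru,rl)):print(n,x.round(4))
pu=[P(323,151,.008),P(717,148,.008)];v=pu[1]-pu[0];print("edge",np.round(pu,4).tolist(),np.degrees(np.arctan2(v[1],v[0])))
print("gaps",np.linalg.norm(gu-gl),np.linalg.norm(ru-rl));G,Rr=(gu+gl)/2,(ru+rl)/2
v=Rr-G;print(G,Rr,np.linalg.norm(v),np.degrees(np.arctan2(v[1],v[0])))
a=np.radians(10.3);ux=np.array([np.cos(a),np.sin(a)]);uy=np.array([-ux[1],ux[0]])
c1=np.array([.6355,.026])
for q in(gu,gl,ru,rl,pu[0]):print(((q-c1)@ux).round(4),((q-c1)@uy).round(4))
E
```

```text
gu [0.6259 0.0487]
gl [0.6329 0.0038]
ru [0.6725 0.053 ]
rl [0.6816 0.0194]
edge [[0.5292, 0.0739], [0.7087, 0.1075]] 10.591741914438499
gaps 0.04546553848335474 0.03475597938495085
[0.62939039 0.02621304] [0.67706958 0.03620602] 0.04871513685367474 11.837161996461315
-0.0054 0.024
-0.0065 -0.0214
0.0412 0.0199
0.0442 -0.0147
-0.096 0.0661
```

```bash
python3 - <<'E'
from h import *
delta(.5664,.0149,.070,100.5)
E
```

```text
shift [ 2.8  7.1 34.6] [-0.4  0.1 -0.4]
```

Request:
carry_out --commands '[[[3, 7, 10, -0.4, 0.1, -0.4, -1], [0, 0, 0, 0, 0, 0, -1], [0, 0, 12, 0, 0, 0, -1], [0, 0, 8, 0, 0, 0, -1], [0, 0, 0, 0, 0, 0, -1], [0, 0, 0, 0, 0, 0, -1]]]'

```text
t: 23.52
ee_pos: [0.5658, 0.0141, 0.0722]
tool_rot: [-2.009, -2.414, 0.002]
force: [-0.1, 0.2, 0.0]
width: 0.0214
```

```bash
python3 - <<'E'
from h import *
st();delta(.5664,.0149,.0645,100.5)
E
```

```text
t 23.52 pos [0.5658 0.0141 0.0722] R [[-0.182, 0.983, -0.001], [0.983, 0.182, -0.0], [-0.0, -0.001, -1.0]] F [-0.1  0.2  0. ] w 0.0214
shift [0.7 0.7 7.7] [-0.1  0.  -0. ]
```

Request:
carry_out --commands '[[[0.7, 0.7, 4, 0, 0, 0, -1], [0, 0, 3, 0, 0, 0, -1], [0, 0, 1, 0, 0, 0, -1], [0, 0, 0, 0, 0, 0, -1], [0, 0, 0, 0, 0, 0, -1]]]'

```text
t: 24.15
ee_pos: [0.5668, 0.0151, 0.0642]
tool_rot: [2.01, 2.415, -0.001]
force: [0.2, -0.1, -0.3]
width: 0.0208
```

Request:
carry_out --commands '[[[0, 0, 0.8, 0, 0, 0, -1], [0, 0, 0.8, 0, 0, 0, -1], [0, 0, 0, 0, 0, 0, -1]]]'

```text
t: 24.52
ee_pos: [0.5671, 0.0151, 0.0643]
tool_rot: [2.009, 2.414, -0.001]
force: [0.1, 0.0, -0.4]
width: 0.021
```

Request:
carry_out --commands '[[[0, 6, 0.5, 0, 0, 0, -1], [0, 10, 0.5, 0, 0, 0, -1], [0, 10, 0.5, 0, 0, 0, -1], [0, 6, 0, 0, 0, 0, -1], [0, 0, 0, 0, 0, 0, -1]]]'

```text
t: 25.15
ee_pos: [0.6005, 0.0208, 0.0642]
tool_rot: [2.009, 2.413, -0.003]
force: [-0.3, -0.0, 0.7]
width: 0.0212
```

```bash
cat >> h.py <<'E'
C=np.array([.6352,.0277]);A=np.radians(10.5);UX=np.array([np.cos(A),np.sin(A)]);UY=np.array([-UX[1],UX[0]])
def gs():
    s=state();q=s["ee_pos"][:2]-C;f=np.array(s["force"]);R=Ro.from_rotvec(s["tool_rot"]).as_matrix()
    print("t",round(s["t"],2),"gx",round(q@UX*1e3,1),"gy",round(q@UY*1e3,1),"z",round(s["ee_pos"][2]*1e3,1),"F",np.round([f[:2]@UX,f[:2]@UY,f[2]],1),"w",round(s["width"]*1e3,1),"yaw",round(np.degrees(np.arctan2(R[1,0],R[0,0])),1),"tilt",np.round(np.degrees(R[:2,2]),1))
E
python3 -c "
from h import *
gs()"
```

```text
t 25.15 gx -35.4 gy -0.4 z 64.2 F [-0.3  0.   0.7] w 21.2 yaw 100.4 tilt [ 0.  -0.1]
```

Request:
carry_out --commands '[[[0, 8, 0.3, 0, 0, 0, -1], [0, 12, 0.3, 0, 0, 0, -1], [0, 12, 0.3, 0, 0, 0, -1], [0, 12, 0.3, 0, 0, 0, -1], [0, 6, 0, 0, 0, 0, -1], [0, 0, 0, 0, 0, 0, -1]]]'

```text
t: 25.9
ee_pos: [0.6497, 0.0293, 0.0642]
tool_rot: [2.01, 2.412, -0.007]
force: [1.3, 0.1, 0.8]
width: 0.0212
```

```bash
python3 -c "
from h import *
gs()"
```

```text
t 25.9 gx 14.6 gy -1.1 z 64.2 F [ 1.3 -0.1  0.8] w 21.2 yaw 100.4 tilt [-0.1 -0.3]
```

Request:
carry_out --commands '[[[0.5, 6, 0.3, 0, 0, 0, -1], [0, 6, 0.3, 0, 0, 0, -1], [0, 3, 0, 0, 0, 0, -1], [0, 0, 0, 0, 0, 0, -1]]]'

```text
t: 26.4
ee_pos: [0.6634, 0.032, 0.0643]
tool_rot: [2.011, 2.412, -0.01]
force: [0.3, 0.2, 1.9]
width: 0.0207
```

```bash
python3 -c "
from h import *
gs()"
```

```text
t 26.4 gx 28.5 gy -0.9 z 64.3 F [0.3 0.1 1.9] w 20.7 yaw 100.4 tilt [-0.2 -0.3]
```

Request:
carry_out --commands '[[[0.3, 2, 0, 0, 0, 0, -1], [0, 2, 0, 0, 0, 0, -1], [0, 2, 0, 0, 0, 0, -1], [0, 2, 0, 0, 0, 0, -1]]]'

```text
t: 26.9
ee_pos: [0.6689, 0.0333, 0.0643]
tool_rot: [-2.011, -2.411, 0.017]
force: [-11.2, -1.6, 13.2]
width: 0.021
```

```bash
python3 -c "
from h import *
gs()"
```

```text
t 26.9 gx 34.2 gy -0.7 z 64.3 F [-11.3   0.5  13.2] w 21.0 yaw 100.4 tilt [-0.5 -0.4]
```

Request:
carry_out --commands '[[[0, 1, -0.3, 0, 0, 0, -1], [0, 1, -0.3, 0, 0, 0, -1]]]'

```text
t: 27.15
ee_pos: [0.6691, 0.0336, 0.0644]
tool_rot: [-2.009, -2.409, 0.023]
force: [-6.1, -0.9, 5.4]
width: 0.0209
```

Request:
carry_out --commands '[[[0, 1, -0.1, 0, 0, 0, -1], [0, 1, 0, 0, 0, 0, -1], [0, 1, 0, 0, 0, 0, -1]]]'

```text
t: 27.52
ee_pos: [0.6695, 0.0337, 0.0645]
tool_rot: [-2.007, -2.406, 0.031]
force: [-7.0, -0.5, 7.5]
width: 0.0208
```

Request:
carry_out --commands '[[[0, 1, 0, 0, 0, 0, -1], [0, 1, 0, 0, 0, 0, -1], [0, 1, 0, 0, 0, 0, -1]]]'

```text
t: 27.9
ee_pos: [0.6698, 0.0338, 0.0645]
tool_rot: [-2.005, -2.402, 0.04]
force: [-6.7, -1.4, 8.7]
width: 0.0206
```

```bash
python3 -c "
from h import *
gs()"
```

```text
t 27.9 gx 35.2 gy -0.3 z 64.5 F [-6.8 -0.2  8.7] w 20.6 yaw 100.3 tilt [-1.5 -0.6]
```

Request:
carry_out --commands '[[[0, -1, -0.5, 0, 0, 0, -1], [0, 0, 0, 0, 0, 0, -1]]]'

```text
t: 28.15
ee_pos: [0.6687, 0.0338, 0.0646]
tool_rot: [-2.004, -2.402, 0.04]
force: [-1.8, -0.5, 3.3]
width: 0.0206
```

```bash
python3 -c "
from h import *
gs();delta(.669,.0337,.0645,100.5)"
```

```text
t 28.15 gx 34.1 gy -0.1 z 64.6 F [-1.9 -0.2  3.3] w 20.6 yaw 100.3 tilt [-1.5 -0.6]
shift [-0.1  0.3  0.1] [-1.6  0.4 -0.2]
```

Request:
carry_out --commands '[[[0, -0.5, -0.3, -1.4, 0.4, 0, -1], [0, 0, -0.2, 0, 0, 0, -1]]]'

```text
t: 28.4
ee_pos: [0.6682, 0.0337, 0.0645]
tool_rot: [-2.011, -2.41, 0.001]
force: [-0.2, 0.9, 0.3]
width: 0.0208
```

```bash
python3 -c "
from h import *
gs()"
```

```text
t 28.4 gx 33.5 gy -0.1 z 64.5 F [-0.   0.9  0.3] w 20.8 yaw 100.3 tilt [-0.1  0.1]
```

Request:
carry_out --commands '[[[0, 1.2, -0.1, -0.2, 0, 0, -1], [0, 1.1, -0.1, -0.2, 0, 0, -1], [0, 1.1, -0.1, -0.2, 0, 0, -1]]]'

```text
t: 28.78
ee_pos: [0.6694, 0.034, 0.0642]
tool_rot: [2.012, 2.411, 0.006]
force: [-7.7, -0.3, 6.7]
width: 0.0208
```

```bash
python3 -c "
from h import *
gs()"
```

```text
t 28.77 gx 34.8 gy 0.0 z 64.2 F [-7.6  1.1  6.7] w 20.8 yaw 100.3 tilt [0.2 0.1]
```

Request:
carry_out --commands '[[[0, 1, -0.4, -0.1, 0, 0, -1], [0, 1, -0.4, -0.1, 0, 0, -1], [0, 1, -0.3, -0.1, 0, 0, -1]]]'

```text
t: 29.15
ee_pos: [0.6694, 0.034, 0.0642]
tool_rot: [2.012, 2.412, 0.004]
force: [-5.7, -0.5, 2.0]
width: 0.0209
```

Request:
carry_out --commands '[[[0, 1, -0.3, -0.1, 0, 0, -1], [0, 1, -0.3, -0.1, 0, 0, -1], [0, 1, -0.3, -0.1, 0, 0, -1]]]'

```text
t: 29.52
ee_pos: [0.6695, 0.0341, 0.0643]
tool_rot: [2.012, 2.412, 0.001]
force: [-5.8, -1.4, 2.9]
width: 0.0207
```

```bash
python3 -c "
from h import *
gs()
save(get_image('wrist'),'w7.png');save(get_image('side'),'s7.png',(150,80,406,272),2)
a=cv2.imread('pics/w7.png');b=cv2.imread('pics/s7.png');cv2.imwrite('pics/c7.png',cv2.resize(np.hstack([cv2.resize(a,(400,300)),cv2.resize(b,(400,300))]),(800,300)))
"
```

```text
t 29.52 gx 34.9 gy -0.0 z 64.3 F [-5.9 -0.3  2.9] w 20.7 yaw 100.3 tilt [0. 0.]
```

View pics/c7.png

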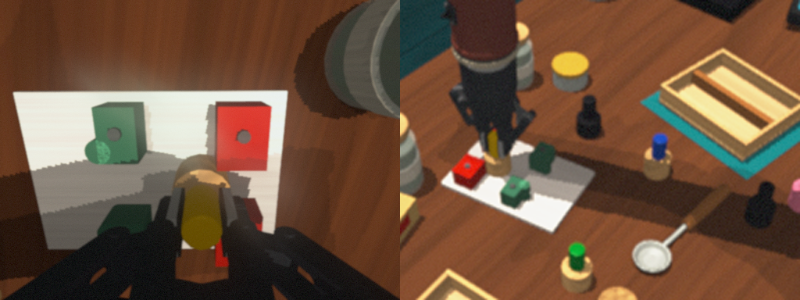

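Request:
carry_out --commands '[[[0, -2, -3, 0, 0, 0, -1], [0, 0, -15, 0, 0, 0, -1], [0, 0, -25, 0, 0, 0, -1], [0, 0, -30, 0, 0, 0, -1], [0, 0, -20, 0, 0, 0, -1], [-15, -15, 0, 0, 0, 0, -1], [-28, -28, 0, 0, 0, 0, -1], [-30, -30, 0, 0, 0, 0, -1], [-30, -30, 0, 0, 0, 0, -1], [-30, -30, 0, 0, 0, 0, -1], [-30, -30, 0, 0, 0, 0, -1], [-30, -30, 0, 0, 0, 0, -1]]]'

```text
t: 31.12
ee_pos: [0.5017, -0.2013, 0.157]
tool_rot: [-2.013, -2.41, -0.001]
force: [0.5, -1.4, -0.8]
width: 0.0213
```

Request:
carry_out --commands '[[[-30, -30, 0, 0, 0, 0, -1], [-28, -28, 0, 0, 0, 0, -1], [-18, -18, 0, 0, 0, 0, -1], [-8, -8, 0, 0, 0, 0, -1], [0, 0, 0, 0, 0, 0, -1], [0, 0, 0, 0, 0, 0, -1]]]'

```text
t: 31.88
ee_pos: [0.421, -0.3067, 0.1523]
tool_rot: [-2.024, -2.393, 0.004]
force: [0.0, 0.4, -0.3]
width: 0.0208
```

```bash
python3 -c "
from h import *
gs();delta(.4101,-.3323,.10,100.5)"
```

```text
t 31.88 gx -271.6 gy -289.8 z 152.3 F [ 0.1  0.4 -0.3] w 20.8 yaw 99.6 tilt [-0.4  0.2]
shift [-23.6 -14.6  52.3] [-0.4 -0.2 -0.9]
```

Request:
carry_out --commands '[[[-16, -10, 0, -0.4, -0.2, -0.5, -1], [-7, -4, 0, 0, 0, 0, -1], [0, 0, 0, 0, 0, 0, -1], [0, 0, 15, 0, 0, 0, -1], [0, 0, 20, 0, 0, 0, -1], [0, 0, 12, 0, 0, 0, -1], [0, 0, 0, 0, 0, 0, -1], [0, 0, 0, 0, 0, 0, -1]]]'

```text
t: 32.88
ee_pos: [0.4148, -0.3258, 0.1016]
tool_rot: [-2.006, -2.415, -0.004]
force: [0.8, -0.4, -0.2]
width: 0.021
```

```bash
python3 -c "
from h import *
gs();delta(.4101,-.3323,.070,100.5)"
```

```text
t 32.88 gx -281.2 gy -307.4 z 101.6 F [ 0.8 -0.5 -0.2] w 21.0 yaw 100.6 tilt [0.  0.2]
shift [-5.7 -5.8 31.6] [ 0.  -0.2  0.1]
```

Request:
carry_out --commands '[[[-5, -5, 0, 0, 0, 0, -1], [-1, -1, 0, 0, 0, 0, -1], [0, 0, 8, 0, 0, 0, -1], [0, 0, 10, 0, 0, 0, -1], [0, 0, 6, 0, 0, 0, -1], [0, 0, 0, 0, 0, 0, -1], [0, 0, 0, 0, 0, 0, -1]]]'

```text
t: 33.75
ee_pos: [0.41, -0.3337, 0.0767]
tool_rot: [-2.007, -2.416, -0.004]
force: [0.1, -0.3, -0.9]
width: 0.0208
```

```bash
python3 -c "
from h import *
gs();delta(.4101,-.3323,.070,100.5)"
```

```text
t 33.75 gx -287.3 gy -314.3 z 76.7 F [ 0.1 -0.4 -0.9] w 20.8 yaw 100.6 tilt [0.1 0.1]
shift [1.3 0.4 6.7] [ 0.1 -0.1  0.1]
```

Request:
carry_out --commands '[[[1, 0.3, 3, 0, 0, 0, -1], [0, 0, 3, 0, 0, 0, -1], [0, 0, 1, 0, 0, 0, -1], [0, 0, 0, 0, 0, 0, -1]]]'

```text
t: 34.25
ee_pos: [0.4104, -0.3326, 0.0697]
tool_rot: [2.008, 2.416, 0.004]
force: [-0.6, 0.3, -1.2]
width: 0.0211
```

Request:
carry_out --commands '[[[0, 0, 0.5, 0, 0, 0, 0.1], [0, 0, 0, 0, 0, 0, 0.1], [0, 0, 0, 0, 0, 0, 0.1], [0, 0, 0, 0, 0, 0, 0.1], [0, 0, -15, 0, 0, 0, 0.1], [0, 0, -30, 0, 0, 0, 0.1], [0, 0, -35, 0, 0, 0, 0.1], [0, 0, -35, 0, 0, 0, 0.3], [0, 0, -20, 0, 0, 0, 0.3], [0, 0, 0, 0, 0, 0, 0.3]]]'

```text
t: 35.5
ee_pos: [0.4109, -0.3328, 0.2142]
tool_rot: [2.004, 2.414, 0.004]
force: [-0.4, -0.0, -0.8]
width: 0.0554
```

```bash
python3 -c "
from h import *
gs();delta(.46,.02,.21,100.5)"
```

```text
t 35.5 gx -286.2 gy -313.6 z 214.2 F [-0.4  0.1 -0.8] w 55.4 yaw 100.6 tilt [ 0.3 -0. ]
shift [337.8 113.2   4.2] [0.3 0.1 0.1]
```

Request:
carry_out --commands '[[[15, 15, 0, 0, 0, 0, 0.3], [30, 20, 0, 0, 0, 0, 0.3], [34, 16, 0, 0, 0, 0, 0.3], [36, 14, 0, 0, 0, 0, 0.3], [36, 14, 0, 0, 0, 0, 0.3], [36, 10, 0, 0, 0, 0, 0.3], [36, 8, 0, 0, 0, 0, 0.3], [36, 4, 0, 0, 0, 0, 0.3], [30, 2, 0, 0, 0, 0, 0.3], [15, 0, 0, 0, 0, 0, 0.3], [0, 0, 0, 0, 0, 0, 0.3], [0, 0, 0, 0, 0, 0, 0.3]]]'

```text
t: 37.0
ee_pos: [0.4537, -0.006, 0.2092]
tool_rot: [-2.007, -2.414, 0.0]
force: [-0.2, 0.3, 0.3]
width: 0.0555
```

```bash
python3 - <<'E'
from h import *
gs();H["green"]=((55,180,90),(68,255,255))
d=get_image("wrist")
for b in blobs(d,"green",40): print(b[:3],cast(d,*b[1],.068).round(4),cast(d,*b[1],.053).round(4))
for n in("scene","side"):
    e=get_image(n);save(e,n+"8.png")
    for c in("green","blue"):
        for b in blobs(e,c,20): print(n,c,b[:2],cast(e,*b[1],.053).round(3)[:2])
save(d,"w8.png")
a,b,c=[cv2.imread(f"pics/{n}") for n in("w8.png","scene8.png","side8.png")]
cv2.imwrite("pics/c8.png",np.vstack([np.hstack([cv2.resize(a,(400,300)),cv2.resize(b,(400,300))]),np.hstack([cv2.resize(c,(400,300)),cv2.resize(b[90:240,50:250],(400,300))])]))
E
```

```text
t 37.0 gx -184.6 gy -0.1 z 209.2 F [-0.1  0.4  0.3] w 55.5 yaw 100.5 tilt [-0.1  0.1]
scene blue (27, [197.4, 175.4]) [ 0.467 -0.118]
side green (64, [262.9, 240.1]) [0.46  0.103]
side blue (91, [315.4, 173.6]) [ 0.486 -0.121]
```

View pics/c8.png

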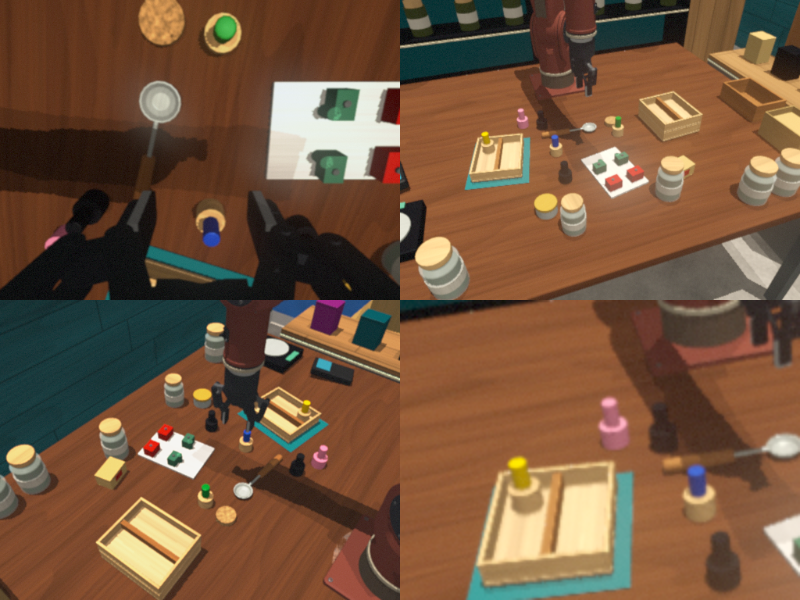

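Yellow stands upright in the tray. The green knob is at wrist px (225,27) in the 400-wide picture and its plug at (222,35); the cork lid is about 60 px to its left.

```bash
python3 - <<'E'
from h import *
d=get_image("wrist");hsv=cv2.cvtColor(d["img"],cv2.COLOR_RGB2HSV);u,v=int(226*1.28),int(25*1.28);print(hsv[v,u])
H["green"]=((50,200,90),(72,255,255))
for b in blobs(d,"green",40): print(b[:3])
print(cast(d,225*1.28,25*1.28,.07),cast(d,222*1.28,35*1.28,.032),cast(d,225*1.28,27*1.28,.062))
E
```

```text
[ 62 142 188]
[0.45288266 0.11503832 0.07      ] [0.45377178 0.11110718 0.032     ] [0.45367589 0.11464231 0.062     ]
```

Request:
carry_out --commands '[[[20, 0, 10, 0, 0, 0, 0.3], [20, 0, 20, 0, 0, 0, 0.3], [5, 0, 10, 0, 0, 0, 0.3], [0, 0, 0, 0, 0, 0, 0.3], [0, 0, 0, 0, 0, 0, 0.3]]]'

```text
t: 37.83
ee_pos: [0.4468, 0.0363, 0.1691]
tool_rot: [-2.014, -2.409, -0.002]
force: [-0.2, -0.4, 0.4]
width: 0.0555
```

```bash
python3 - <<'E'
from h import *
H["green"]=((55,100,80),(68,255,255))
gs();d=get_image("wrist")
for b in blobs(d,"green",80): print(b[:3])
hsv=cv2.cvtColor(d["img"],cv2.COLOR_RGB2HSV)
save(d,"w9.png",(200,0,400,150),4)
E
```

```text
t 37.83 gx -183.7 gy 42.8 z 169.1 F [-0.3 -0.3  0.4] w 55.5 yaw 100.2 tilt [-0.   0.1]
(720, [289.5, 96.5], [275, 82, 30, 30])
```

View pics/w9.png

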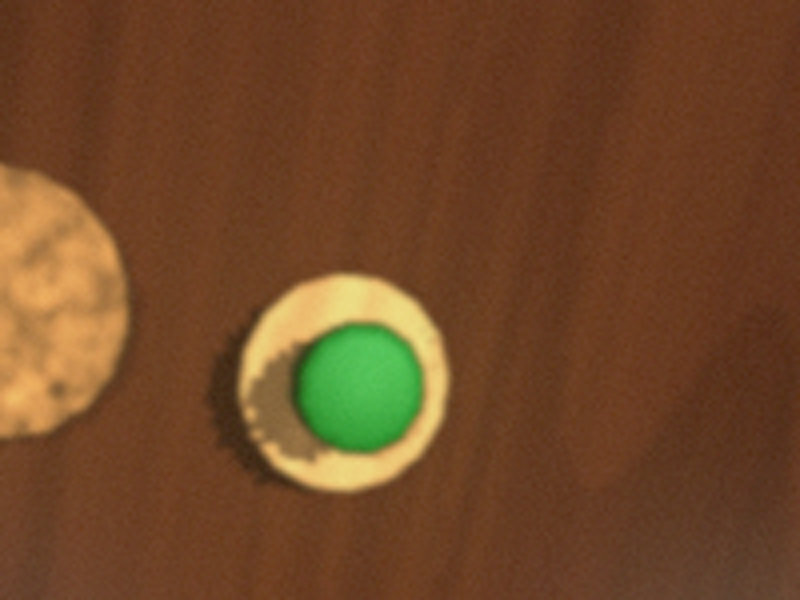

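```bash
python3 - <<'E'
from h import *
d=get_image("wrist");p=cast(d,289.5,96.5,.069);print(p,cast(d,200+344/4,383/4,.032));delta(p[0],p[1],.056,100.5)
E
```

```text
[0.45336008 0.11321688 0.069     ] [0.4541207  0.11316982 0.032     ]
shift [ 74.3  20.  113.3] [ 0.  -0.1 -0.3]
```

Request:
carry_out --commands '[[[25, 7, 10, 0, 0, -0.3, 0.3], [30, 8, 20, 0, 0, 0, 0.3], [18, 5, 15, 0, 0, 0, 0.3], [0, 0, 0, 0, 0, 0, 0.3], [0, 0, 0, 0, 0, 0, 0.3]]]'

```text
t: 38.55
ee_pos: [0.4563, 0.1106, 0.1257]
tool_rot: [2.013, 2.408, 0.005]
force: [0.0, 0.6, 1.2]
width: 0.0554
```

```bash
python3 -c "
from h import *
gs();delta(.4536,.1132,.056,100.5)"
```

```text
t 38.55 gx -160.8 gy 114.1 z 125.7 F [0.2 0.6 1.2] w 55.4 yaw 100.2 tilt [0.2 0. ]
shift [ 3.1 -2.5 69.7] [ 0.2  0.  -0.3]
```

Request:
carry_out --commands '[[[3, -2.5, 10, 0.2, 0, -0.3, 0.3], [0, 0, 18, 0, 0, 0, 0.3], [0, 0, 18, 0, 0, 0, 0.3], [0, 0, 8, 0, 0, 0, 0.3], [0, 0, 0, 0, 0, 0, 0.3], [0, 0, 0, 0, 0, 0, 0.3]]]'

```text
t: 39.3
ee_pos: [0.4534, 0.1108, 0.0681]
tool_rot: [2.012, 2.412, -0.001]
force: [1.1, 0.2, 0.2]
width: 0.0552
```

```bash
python3 -c "
from h import *
gs();delta(.4536,.1132,.056,100.5)"
```

```text
t 39.3 gx -163.6 gy 114.8 z 68.1 F [1.1 0.  0.2] w 55.2 yaw 100.3 tilt [ 0.  -0.1]
shift [ 2.4  0.6 12.1] [ 0.   0.1 -0.2]
```

Request:
carry_out --commands '[[[2.6, 0.5, 9, 0, 0, -0.2, 0.3], [0, 0, 3, 0, 0, 0, 0.3], [0, 0, 0, 0, 0, 0, 0.3], [0, 0, 0, 0, 0, 0, -1], [0, 0, 0, 0, 0, 0, -1], [0, 0, 0, 0, 0, 0, -1], [0, 0, 0, 0, 0, 0, -1]]]'

```text
t: 40.17
ee_pos: [0.4544, 0.1138, 0.0564]
tool_rot: [2.006, 2.414, 0.002]
force: [-0.1, -0.5, -0.6]
width: 0.0211
```

Request:
carry_out --commands '[[[0, 0, -10, 0, 0, 0, -1], [0, 0, -20, 0, 0, 0, -1], [0, 0, -15, 0, 0, 0, -1], [0, 0, 0, 0, 0, 0, -1], [0, 0, 0, 0, 0, 0, -1]]]'

```text
t: 40.8
ee_pos: [0.4542, 0.1137, 0.104]
tool_rot: [2.006, 2.413, 0.002]
force: [-0.3, 0.5, -0.8]
width: 0.0209
```

```bash
python3 -c "
from h import *
gs();delta(.5664,.0149,.11,100.5)
H['green']=((50,100,40),(72,255,255));d=get_image('wrist');print([b[:3] for b in blobs(d,'green',300)]);print(proj(d,state()['ee_pos']))"
```

```text
t 40.8 gx -162.3 gy 117.6 z 104.0 F [-0.2  0.5 -0.8] w 20.9 yaw 100.5 tilt [ 0.2 -0.1]
shift [-117.7   92.2   -5.5] [0.2 0.1 0. ]
[(2640, [256.4, 289.2], [231, 253, 54, 67])]
[259.57299    279.79565907]
```

Request:
carry_out --commands '[[[-20, 15, -5, 0.2, 0, 0, -1], [-30, 24, 0, 0, 0, 0, -1], [-32, 24, 0, 0, 0, 0, -1], [-22, 16, 0, 0, 0, 0, -1], [-5, 4, 0, 0, 0, 0, -1], [0, 0, 0, 0, 0, 0, -1], [0, 0, 0, 0, 0, 0, -1]]]'

```text
t: 41.72
ee_pos: [0.5592, 0.016, 0.1062]
tool_rot: [-2.007, -2.414, 0.008]
force: [-0.1, -0.0, -0.6]
width: 0.021
```

```bash
python3 -c "
from h import *
gs();delta(.5664,.0149,.0642,100.5)"
```

```text
t 41.73 gx -76.9 gy 2.3 z 106.2 F [-0.1 -0.  -0.6] w 21.0 yaw 100.5 tilt [-0.3 -0.1]
shift [-2.3  7.1 41.9] [-0.3  0.1  0. ]
```

Request:
carry_out --commands '[[[-2, 6, 10, -0.3, 0, 0, -1], [0, 0, 12, 0, 0, 0, -1], [0, 0, 8, 0, 0, 0, -1], [0, 0, 0, 0, 0, 0, -1], [0, 0, 0, 0, 0, 0, -1]]]'

```text
t: 42.35
ee_pos: [0.5644, 0.0168, 0.0736]
tool_rot: [2.005, 2.418, -0.003]
force: [-0.3, -0.8, -0.6]
width: 0.021
```

```bash
python3 -c "
from h import *
gs();delta(.5664,.0149,.0642,100.5)"
```

```text
t 42.35 gx -71.6 gy 2.2 z 73.6 F [-0.4 -0.7 -0.6] w 21.0 yaw 100.7 tilt [-0.  -0.1]
shift [-2.2  1.7  9.4] [-0.1  0.1  0.2]
```

Request:
carry_out --commands '[[[-2, 1, 5, 0, 0, 0.1, -1], [0, 0, 4, 0, 0, 0, -1], [0, 0, 1, 0, 0, 0, -1], [0, 0, 0, 0, 0, 0, -1], [0, 0, 0, 0, 0, 0, -1]]]'

```text
t: 42.98
ee_pos: [0.5665, 0.0148, 0.0643]
tool_rot: [2.007, 2.415, -0.002]
force: [-0.3, -0.0, 0.6]
width: 0.0208
```

```bash
python3 -c "
from h import *
gs()"
```

```text
t 42.98 gx -69.9 gy -0.2 z 64.3 F [-0.3  0.   0.6] w 20.8 yaw 100.6 tilt [ 0.  -0.1]
```

Request:
carry_out --commands '[[[0.1, 6, 0.4, 0, 0, 0.1, -1], [0, 10, 0.4, 0, 0, 0, -1], [0, 10, 0.4, 0, 0, 0, -1], [0, 6, 0, 0, 0, 0, -1], [0, 0, 0, 0, 0, 0, -1]]]'

```text
t: 43.6
ee_pos: [0.5989, 0.0203, 0.0643]
tool_rot: [2.009, 2.412, -0.005]
force: [1.6, -0.8, 0.7]
width: 0.0212
```

```bash
python3 -c "
from h import *
gs()"
```

```text
t 43.6 gx -37.1 gy -0.6 z 64.3 F [ 1.4 -1.1  0.7] w 21.2 yaw 100.4 tilt [ 0.  -0.2]
```

Request:
carry_out --commands '[[[0.2, 8, 0.3, 0, 0, -0.1, -1], [0.1, 12, 0.3, 0, 0, 0, -1], [0.1, 12, 0.3, 0, 0, 0, -1], [0.1, 12, 0.3, 0, 0, 0, -1], [0.1, 8, 0, 0, 0, 0, -1], [0, 0, 0, 0, 0, 0, -1]]]'

```text
t: 44.35
ee_pos: [0.6499, 0.0297, 0.0644]
tool_rot: [2.008, 2.413, -0.01]
force: [0.5, 0.2, 1.9]
width: 0.021
```

```bash
python3 -c "
from h import *
gs()"
```

```text
t 44.35 gx 14.8 gy -0.7 z 64.4 F [0.5 0.1 1.9] w 21.0 yaw 100.5 tilt [-0.1 -0.4]
```

Request:
carry_out --commands '[[[0.5, 6, 0, -0.1, 0.3, 0, -1], [0, 6, 0, 0, 0, 0, -1], [0, 4, 0, 0, 0, 0, -1], [0, 0, 0, 0, 0, 0, -1]]]'

```text
t: 44.85
ee_pos: [0.6657, 0.033, 0.0644]
tool_rot: [-2.009, -2.414, 0.003]
force: [-1.3, -0.2, 2.5]
width: 0.0208
```

```bash
python3 -c "
from h import *
gs()"
```

```text
t 44.85 gx 31.0 gy -0.3 z 64.4 F [-1.3  0.   2.5] w 20.8 yaw 100.5 tilt [-0.1 -0. ]
```

Request:
carry_out --commands '[[[0.2, 1.5, -0.2, 0, 0, 0, -1], [0, 1.5, -0.3, -0.1, 0, 0, -1], [0, 1.2, -0.3, -0.1, 0, 0, -1], [0, 1, -0.3, -0.1, 0, 0, -1]]]'

```text
t: 45.35
ee_pos: [0.6691, 0.0347, 0.0644]
tool_rot: [-2.008, -2.415, 0.0]
force: [-2.8, 1.0, 1.6]
width: 0.0211
```

```bash
python3 -c "
from h import *
gs()"
```

```text
t 45.35 gx 34.6 gy 0.7 z 64.4 F [-2.6  1.5  1.6] w 21.1 yaw 100.5 tilt [-0.  0.]
```

Request:
carry_out --commands '[[[0, 1, -0.3, -0.1, 0, 0, -1], [0, 1, -0.3, -0.1, 0, 0, -1], [0, 1, -0.3, -0.1, 0, 0, -1]]]'

```text
t: 45.72
ee_pos: [0.6694, 0.0348, 0.0644]
tool_rot: [-2.008, -2.415, 0.002]
force: [-6.3, -0.2, 3.8]
width: 0.0208
```

Request:
carry_out --commands '[[[0, 1, -0.3, -0.1, 0, 0, -1], [0, 1, -0.3, -0.1, 0, 0, -1], [0, 1, -0.3, -0.1, 0, 0, -1]]]'

```text
t: 46.1
ee_pos: [0.6695, 0.0349, 0.0644]
tool_rot: [-2.008, -2.415, 0.004]
force: [-6.4, 0.2, 3.8]
width: 0.0209
```

Request:
carry_out --commands '[[[0, 1, -0.3, -0.1, 0, 0, -1], [0, 1, -0.3, -0.1, 0, 0, -1], [0, 1, -0.3, -0.1, 0, 0, -1]]]'

```text
t: 46.48
ee_pos: [0.6695, 0.0349, 0.0645]
tool_rot: [-2.007, -2.415, 0.006]
force: [-6.6, -0.5, 3.4]
width: 0.0207
```

```bash
python3 -c "
from h import *
gs()"
```

```text
t 46.48 gx 35.1 gy 0.8 z 64.5 F [-6.6  0.7  3.4] w 20.7 yaw 100.5 tilt [-0.2 -0.1]
```

Request:
carry_out --commands '[[[0, -2, -3, 0, 0, 0, -1], [0, 0, -15, 0, 0, 0, -1], [0, 0, -25, 0, 0, 0, -1], [0, 0, -30, 0, 0, 0, -1], [0, 0, -20, 0, 0, 0, -1], [-15, -10, 0, 0, 0, 0, -1], [-30, -20, 0, 0, 0, 0, -1], [-34, -23, 0, 0, 0, 0, -1], [-34, -23, 0, 0, 0, 0, -1], [-34, -23, 0, 0, 0, 0, -1], [-34, -23, 0, 0, 0, 0, -1], [-34, -23, 0, 0, 0, 0, -1]]]'

```text
t: 47.98
ee_pos: [0.5584, -0.2151, 0.1584]
tool_rot: [-2.008, -2.415, 0.004]
force: [0.8, -0.8, -0.6]
width: 0.021
```

Request:
carry_out --commands '[[[-34, -23, 0, 0, 0, 0, -1], [-34, -23, 0, 0, 0, 0, -1], [-30, -20, 0, 0, 0, 0, -1], [-15, -10, 0, 0, 0, 0, -1], [-5, -3, 0, 0, 0, 0, -1], [0, 0, 0, 0, 0, 0, -1], [0, 0, 0, 0, 0, 0, -1]]]'

```text
t: 48.85
ee_pos: [0.4918, -0.3548, 0.1535]
tool_rot: [-2.015, -2.401, 0.009]
force: [1.2, -0.8, -0.7]
width: 0.0207
```

```bash
python3 -c "
from h import *
gs();delta(.5036,-.3493,.10,100.5)"
```

```text
t 48.85 gx -210.7 gy -349.9 z 153.5 F [ 1.  -1.  -0.7] w 20.7 yaw 100.0 tilt [-0.5  0. ]
shift [ 3.2 13.1 53.4] [-0.5 -0.1 -0.5]
```

Request:
carry_out --commands '[[[3, 12, 0, -0.4, 0, -0.4, -1], [0, 0, 0, 0, 0, 0, -1], [0, 0, 12, 0, 0, 0, -1], [0, 0, 18, 0, 0, 0, -1], [0, 0, 10, 0, 0, 0, -1], [0, 0, 0, 0, 0, 0, -1], [0, 0, 0, 0, 0, 0, -1]]]'

```text
t: 49.72
ee_pos: [0.5049, -0.3462, 0.1095]
tool_rot: [-2.002, -2.415, -0.002]
force: [0.9, -0.6, -0.3]
width: 0.021
```

```bash
python3 -c "
from h import *
gs();delta(.5036,-.3493,.07,100.5)"
```

```text
t 49.73 gx -196.3 gy -343.9 z 109.5 F [ 0.8 -0.8 -0.3] w 21.0 yaw 100.7 tilt [-0.1  0.2]
shift [-2.9 -1.7 39.5] [-0.1 -0.2  0.2]
```

Request:
carry_out --commands '[[[-3, -1.5, 8, 0, 0, 0, -1], [0, 0, 12, 0, 0, 0, -1], [0, 0, 10, 0, 0, 0, -1], [0, 0, 3, 0, 0, 0, -1], [0, 0, 0, 0, 0, 0, -1], [0, 0, 0, 0, 0, 0, -1]]]'

```text
t: 50.48
ee_pos: [0.5039, -0.3499, 0.0746]
tool_rot: [-2.003, -2.416, -0.001]
force: [0.0, 0.0, -0.9]
width: 0.0209
```

```bash
python3 -c "
from h import *
gs();delta(.5036,-.3493,.07,100.5)"
```

```text
t 50.48 gx -197.9 gy -347.4 z 74.6 F [ 0.   0.  -0.9] w 20.9 yaw 100.7 tilt [-0.1  0.2]
shift [ 0.7 -0.2  4.6] [-0.1 -0.2  0.2]
```

Request:
carry_out --commands '[[[0.5, 0, 3, 0, 0, 0, -1], [0, 0, 2, 0, 0, 0, -1], [0, 0, 0.5, 0, 0, 0, -1], [0, 0, 0, 0, 0, 0, -1]]]'

```text
t: 50.98
ee_pos: [0.5042, -0.3496, 0.0694]
tool_rot: [-2.004, -2.417, -0.001]
force: [0.7, -0.0, -0.1]
width: 0.0206
```

Request:
carry_out --commands '[[[0, 0, 0, 0, 0, 0, 0.1], [0, 0, 0, 0, 0, 0, 0.1], [0, 0, 0, 0, 0, 0, 0.1], [0, 0, 0, 0, 0, 0, 0.1], [0, 0, -15, 0, 0, 0, 0.1], [0, 0, -30, 0, 0, 0, 0.1], [0, 0, -30, 0, 0, 0, 0.1], [0, 0, -20, 0, 0, 0, 0.3], [20, 0, 0, 0, 0, 0, 0.3], [40, 0, 0, 0, 0, 0, 0.3], [40, 0, 0, 0, 0, 0, 0.3], [20, 0, 0, 0, 0, 0, 0.3]]]'

```text
t: 52.48
ee_pos: [0.4809, -0.2255, 0.1703]
tool_rot: [-2.005, -2.417, -0.002]
force: [0.3, -0.2, -0.6]
width: 0.0552
```

```bash
python3 -c "
from h import *
gs();delta(.475,-.2,.17,100.5)
d=get_image('wrist')
for b in blobs(d,'blue',40): print(b[:3],cast(d,*b[1],.066))
e=get_image('side')
for b in blobs(e,'blue',40): print(b[:3],cast(e,*b[1],.053))"
```

```text
t 52.48 gx -197.9 gy -220.8 z 170.3 F [ 0.3 -0.3 -0.6] w 55.2 yaw 100.7 tilt [0.  0.1]
shift [26.1 -1.   0.4] [ 0.  -0.1  0.2]
(250, [294.1, 51.2], [282, 34, 31, 33]) [ 0.48413351 -0.12057066  0.066     ]
(103, [315.6, 172.6], [312, 166, 9, 15]) [ 0.48716489 -0.12399439  0.053     ]
```

Request:
carry_out --commands '[[[20, -1, 0, 0, 0, 0.2, 0.3], [6, 0, 0, 0, 0, 0, 0.3], [0, 0, 0, 0, 0, 0, 0.3], [0, 0, 0, 0, 0, 0, 0.3]]]'

```text
t: 53.08
ee_pos: [0.475, -0.2014, 0.1703]
tool_rot: [-2.012, -2.412, -0.002]
force: [0.1, -0.2, -0.4]
width: 0.0555
```

```bash
python3 - <<'E'
from h import *
gs();H['blue']=((105,90,40),(130,255,255))
d=get_image('wrist')
for b in blobs(d,'blue',150): print(b[:3],cast(d,*b[1],.069))
p=np.array(blobs(d,'blue',150)[0][1],int) if blobs(d,'blue',150) else (290,90)
e=get_image("scene")
save(d,"a.png",(max(p[0]-100,0),max(p[1]-75,0),max(p[0]-100,0)+200,max(p[1]-75,0)+150),2);save(e,"b.png",(60,120,260,270),2)
a,b=cv2.imread('pics/a.png'),cv2.imread('pics/b.png');cv2.imwrite('pics/c10.png',np.hstack([a,b]));print(max(p[0]-100,0),max(p[1]-75,0))
E
```

```text
t 53.08 gx -199.3 gy -196.1 z 170.3 F [ 0.1 -0.2 -0.4] w 55.5 yaw 100.3 tilt [0.  0.1]
(810, [296.6, 90.4], [280, 75, 33, 32]) [ 0.48528261 -0.1198411   0.069     ]
196 15
```

View pics/c10.png

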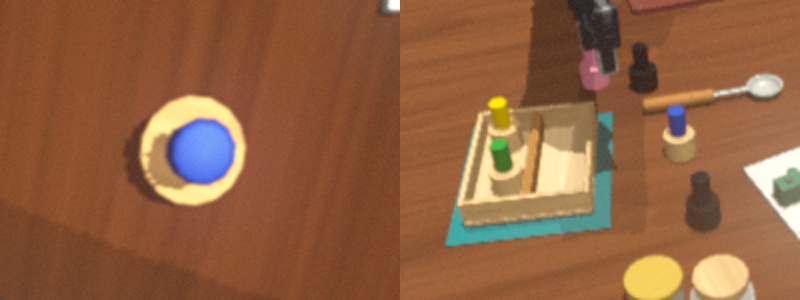

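Yellow and green stand upright in the tray. The blue stopper is at crop px (200,151), and its nearest black look-alike is well away at (703,200).

```bash
python3 - <<'E'
from h import *
d=get_image("wrist");print(cast(d,296.8,90.4,.069),cast(d,292,90.5,.032));delta(.4855,-.1197,.056,100.5)
E
```

```text
[ 0.4854014  -0.11979342  0.069     ] [ 0.48597856 -0.11987598  0.032     ]
shift [ 78.2  24.9 114.3] [ 0.  -0.1 -0.2]
```

Request:
carry_out --commands '[[[25, 8, 10, 0, 0, -0.2, 0.3], [32, 10, 20, 0, 0, 0, 0.3], [20, 6, 15, 0, 0, 0, 0.3], [0, 0, 0, 0, 0, 0, 0.3], [0, 0, 0, 0, 0, 0, 0.3]]]'

```text
t: 53.85
ee_pos: [0.4857, -0.1221, 0.1248]
tool_rot: [2.012, 2.412, 0.003]
force: [-0.1, -0.2, 0.0]
width: 0.0556
```

```bash
python3 -c "
from h import *
gs();delta(.4857,-.1198,.056,100.5)"
```

```text
t 53.85 gx -174.3 gy -120.0 z 124.8 F [-0.1 -0.1  0. ] w 55.6 yaw 100.3 tilt [0.1 0.1]
shift [ 2.2  0.3 68.8] [ 0.1 -0.  -0.2]
```

Request:
carry_out --commands '[[[2.2, 0.3, 10, 0, 0, -0.2, 0.3], [0, 0, 18, 0, 0, 0, 0.3], [0, 0, 18, 0, 0, 0, 0.3], [0, 0, 8, 0, 0, 0, 0.3], [0, 0, 0, 0, 0, 0, 0.3], [0, 0, 0, 0, 0, 0, 0.3]]]'

```text
t: 54.6
ee_pos: [0.4854, -0.1223, 0.0669]
tool_rot: [2.012, 2.412, 0.002]
force: [0.3, 0.1, -0.3]
width: 0.0555
```

```bash
python3 -c "
from h import *
gs();delta(.4857,-.1198,.056,100.5)"
```

```text
t 54.6 gx -174.7 gy -120.2 z 66.9 F [ 0.3  0.  -0.3] w 55.5 yaw 100.3 tilt [0.1 0.1]
shift [ 2.4  0.8 10.9] [ 0.1 -0.  -0.2]
```

Request:
carry_out --commands '[[[2.6, 0.7, 8, 0, 0, -0.2, 0.3], [0, 0, 3, 0, 0, 0, 0.3], [0, 0, 0, 0, 0, 0, 0.3], [0, 0, 0, 0, 0, 0, -1], [0, 0, 0, 0, 0, 0, -1], [0, 0, 0, 0, 0, 0, -1], [0, 0, 0, 0, 0, 0, -1]]]'

```text
t: 55.48
ee_pos: [0.4865, -0.1196, 0.0564]
tool_rot: [2.006, 2.414, 0.003]
force: [-0.4, 0.1, -0.4]
width: 0.0206
```

Request:
carry_out --commands '[[[0, 0, -10, 0, 0, 0, -1], [0, 0, -20, 0, 0, 0, -1], [0, 0, -15, 0, 0, 0, -1], [0, 0, 0, 0, 0, 0, -1], [0, 0, 0, 0, 0, 0, -1]]]'

```text
t: 56.1
ee_pos: [0.4863, -0.1196, 0.104]
tool_rot: [2.006, 2.414, 0.003]
force: [-0.0, 0.1, -0.6]
width: 0.0209
```

```bash
python3 -c "
from h import *
gs();delta(.5664,.0149,.11,100.5)
H['blue']=((105,90,40),(130,255,255));d=get_image('wrist');print([b[:3] for b in blobs(d,'blue',300)]);print(proj(d,state()['ee_pos']))"
```

```text
t 56.1 gx -173.2 gy -117.7 z 104.0 F [ 0.   0.1 -0.6] w 20.9 yaw 100.5 tilt [ 0.2 -0. ]
shift [117.6 103.4  -5.7] [0.2 0.1 0. ]
[(3451, [257.6, 280.4], [232, 238, 53, 82])]
[259.58640699 279.89209958]
```

Request:
carry_out --commands '[[[20, 17, -5, 0.2, 0, 0, -1], [30, 26, 0, 0, 0, 0, -1], [32, 28, 0, 0, 0, 0, -1], [24, 20, 0, 0, 0, 0, -1], [6, 5, 0, 0, 0, 0, -1], [0, 0, 0, 0, 0, 0, -1], [0, 0, 0, 0, 0, 0, -1]]]'

```text
t: 57.02
ee_pos: [0.5595, 0.0088, 0.1044]
tool_rot: [-2.01, -2.408, 0.008]
force: [0.3, -0.2, -0.8]
width: 0.0209
```

```bash
python3 -c "
from h import *
gs();delta(.5664,.0149,.0642,100.5)"
```

```text
t 57.02 gx -77.9 gy -4.8 z 104.4 F [ 0.3 -0.2 -0.8] w 20.9 yaw 100.3 tilt [-0.4 -0. ]
shift [ 4.7  8.2 40.1] [-0.4 -0.  -0.2]
```

Request:
carry_out --commands '[[[4.5, 7, 10, -0.3, 0, -0.2, -1], [0, 0, 12, 0, 0, 0, -1], [0, 0, 8, 0, 0, 0, -1], [0, 0, 0, 0, 0, 0, -1], [0, 0, 0, 0, 0, 0, -1]]]'

```text
t: 57.65
ee_pos: [0.5648, 0.0119, 0.0713]
tool_rot: [-2.012, -2.411, 0.004]
force: [-0.3, 0.4, 0.3]
width: 0.0207
```

```bash
python3 -c "
from h import *
gs();delta(.5664,.0149,.0642,100.5)"
```

```text
t 57.65 gx -72.1 gy -2.7 z 71.3 F [-0.2  0.4  0.3] w 20.7 yaw 100.3 tilt [-0.2 -0.1]
shift [2.6 2.1 7.1] [-0.2  0.  -0.2]
```

Request:
carry_out --commands '[[[3, 1.5, 4, -0.2, 0, -0.2, -1], [0, 0, 3, 0, 0, 0, -1], [0, 0, 0.5, 0, 0, 0, -1], [0, 0, 0, 0, 0, 0, -1], [0, 0, 0, 0, 0, 0, -1]]]'

```text
t: 58.28
ee_pos: [0.5664, 0.0154, 0.0643]
tool_rot: [2.007, 2.414, 0.001]
force: [0.4, -0.1, -0.1]
width: 0.0207
```

```bash
python3 -c "
from h import *
gs()"
```

```text
t 58.27 gx -69.9 gy 0.5 z 64.3 F [ 0.4 -0.2 -0.1] w 20.7 yaw 100.5 tilt [ 0.1 -0. ]
```

Request:
carry_out --commands '[[[-0.2, 6, 0.4, 0, 0, 0, -1], [0, 10, 0.4, 0, 0, 0, -1], [0, 10, 0.4, 0, 0, 0, -1], [0, 6, 0, 0, 0, 0, -1], [0, 0, 0, 0, 0, 0, -1]]]'

```text
t: 58.9
ee_pos: [0.5993, 0.0211, 0.0643]
tool_rot: [2.007, 2.413, 0.0]
force: [0.6, -0.2, 0.8]
width: 0.0207
```

```bash
python3 -c "
from h import *
gs()"
```

```text
t 58.9 gx -36.5 gy 0.0 z 64.3 F [ 0.6 -0.3  0.8] w 20.7 yaw 100.5 tilt [ 0.1 -0.1]
```

Request:
carry_out --commands '[[[0.1, 8, 0.3, 0, 0, 0, -1], [0.1, 12, 0.3, 0, 0, 0, -1], [0.1, 12, 0.3, 0, 0, 0, -1], [0.1, 12, 0.3, 0, 0, 0, -1], [0.1, 8, 0, 0, 0, 0, -1], [0, 0, 0, 0, 0, 0, -1]]]'

```text
t: 59.65
ee_pos: [0.6508, 0.0306, 0.0643]
tool_rot: [2.008, 2.413, -0.004]
force: [0.9, 0.2, 1.7]
width: 0.0209
```

```bash
python3 -c "
from h import *
gs()"
```

```text
t 59.65 gx 15.9 gy 0.0 z 64.3 F [0.9 0.1 1.7] w 20.9 yaw 100.5 tilt [ 0.  -0.2]
```

Request:
carry_out --commands '[[[0.2, 6, 0, 0, 0.2, 0, -1], [0, 6, 0, 0, 0, 0, -1], [0, 3, 0, 0, 0, 0, -1], [0, 0, 0, 0, 0, 0, -1]]]'

```text
t: 60.15
ee_pos: [0.6655, 0.0334, 0.0643]
tool_rot: [-2.009, -2.414, 0.002]
force: [-0.8, -0.6, 3.0]
width: 0.0207
```

Request:
carry_out --commands '[[[0, 1.5, -0.2, 0, 0, 0, -1], [0, 1.5, -0.3, -0.1, 0, 0, -1], [0, 1.2, -0.3, -0.1, 0, 0, -1], [0, 1, -0.3, -0.1, 0, 0, -1]]]'

```text
t: 60.65
ee_pos: [0.6692, 0.0345, 0.0643]
tool_rot: [2.009, 2.415, 0.001]
force: [-5.0, 0.9, 2.7]
width: 0.0212
```

```bash
python3 -c "
from h import *
gs()"
```

```text
t 60.65 gx 34.7 gy 0.5 z 64.3 F [-4.8  1.8  2.7] w 21.2 yaw 100.5 tilt [0. 0.]
```

Request:
carry_out --commands '[[[0, 1, -0.3, -0.1, 0, 0, -1], [0, 1, -0.3, -0.1, 0, 0, -1], [0, 1, -0.3, -0.1, 0, 0, -1]]]'

```text
t: 61.02
ee_pos: [0.6693, 0.0346, 0.0644]
tool_rot: [-2.009, -2.415, 0.001]
force: [-7.1, -0.2, 2.3]
width: 0.0207
```

Request:
carry_out --commands '[[[0, 1, -0.3, -0.1, 0, 0, -1], [0, 1, -0.3, -0.1, 0, 0, -1], [0, 1, -0.3, -0.1, 0, 0, -1]]]'

```text
t: 61.4
ee_pos: [0.6694, 0.0346, 0.0644]
tool_rot: [-2.008, -2.415, 0.003]
force: [-5.8, -0.6, 3.0]
width: 0.0208
```

Request:
carry_out --commands '[[[0, 1, -0.3, -0.1, 0, 0, -1], [0, 1, -0.3, -0.1, 0, 0, -1], [0, 1, -0.3, -0.1, 0, 0, -1]]]'

```text
t: 61.78
ee_pos: [0.6695, 0.0346, 0.0644]
tool_rot: [-2.008, -2.415, 0.005]
force: [-6.7, -0.5, 3.5]
width: 0.0209
```

```bash
python3 -c "
from h import *
gs()"
```

```text
t 61.77 gx 34.9 gy 0.6 z 64.4 F [-6.7  0.7  3.5] w 20.9 yaw 100.5 tilt [-0.2 -0.1]
```

Request:
carry_out --commands '[[[0, -2, -3, 0, 0, 0, -1], [0, 0, -15, 0, 0, 0, -1], [0, 0, -25, 0, 0, 0, -1], [0, 0, -30, 0, 0, 0, -1], [0, 0, -20, 0, 0, 0, -1], [-15, -14, 0, 0, 0, 0, -1], [-28, -27, 0, 0, 0, 0, -1], [-30, -29, 0, 0, 0, 0, -1], [-30, -29, 0, 0, 0, 0, -1], [-30, -29, 0, 0, 0, 0, -1], [-30, -29, 0, 0, 0, 0, -1], [-30, -29, 0, 0, 0, 0, -1]]]'

```text
t: 63.28
ee_pos: [0.5215, -0.1919, 0.1686]
tool_rot: [1.995, 2.415, 0.011]
force: [-0.3, -0.6, -0.4]
width: 0.0205
```

Request:
carry_out --commands '[[[-28, -26, 0, 0, 0, 0, -1], [-16, -15, 0, 0, 0, 0, -1], [-5, -5, 0, 0, 0, 0, -1], [0, 0, 0, 0, 0, 0, -1], [0, 0, 0, 0, 0, 0, -1]]]'

```text
t: 63.9
ee_pos: [0.4842, -0.2525, 0.1708]
tool_rot: [1.996, 2.408, 0.01]
force: [-0.1, 0.4, -0.4]
width: 0.0213
```

```bash
python3 -c "
from h import *
gs();delta(.4727,-.2674,.10,100.5)"
```

```text
t 63.9 gx -199.5 gy -248.0 z 170.8 F [-0.   0.4 -0.4] w 21.3 yaw 100.7 tilt [ 0.8 -0.2]
shift [-12.  -15.   70.7] [0.8 0.4 0.2]
```

Request:
carry_out --commands '[[[-8, -10, 10, 0.8, 0.4, 0.2, -1], [-4, -5, 15, 0, 0, 0, -1], [0, 0, 15, 0, 0, 0, -1], [0, 0, 8, 0, 0, 0, -1], [0, 0, 0, 0, 0, 0, -1], [0, 0, 0, 0, 0, 0, -1]]]'

```text
t: 64.65
ee_pos: [0.4715, -0.2657, 0.118]
tool_rot: [-2.003, -2.415, -0.0]
force: [0.1, -0.6, -0.4]
width: 0.0206
```

```bash
python3 -c "
from h import *
gs();delta(.4727,-.2674,.07,100.5)"
```

```text
t 64.65 gx -214.5 gy -258.6 z 118.0 F [-0.  -0.6 -0.4] w 20.6 yaw 100.7 tilt [-0.2  0.2]
shift [-2.1  1.  48. ] [-0.1 -0.2  0.2]
```

Request:
carry_out --commands '[[[-2, 1, 8, 0, 0, 0, -1], [0, 0, 14, 0, 0, 0, -1], [0, 0, 14, 0, 0, 0, -1], [0, 0, 5, 0, 0, 0, -1], [0, 0, 0, 0, 0, 0, -1], [0, 0, 0, 0, 0, 0, -1]]]'

```text
t: 65.4
ee_pos: [0.4731, -0.2674, 0.0743]
tool_rot: [-2.003, -2.416, -0.001]
force: [0.4, -0.0, -0.6]
width: 0.0209
```

```bash
python3 -c "
from h import *
gs();delta(.4727,-.2674,.07,100.5)"
```

```text
t 65.4 gx -213.2 gy -260.6 z 74.3 F [ 0.4 -0.1 -0.6] w 20.9 yaw 100.7 tilt [-0.1  0.2]
shift [ 0.1 -0.4  4.3] [-0.1 -0.2  0.2]
```

Request:
carry_out --commands '[[[0, 0, 3, 0, 0, 0, -1], [0, 0, 2, 0, 0, 0, -1], [0, 0, 0, 0, 0, 0, -1], [0, 0, 0, 0, 0, 0, 0.1], [0, 0, 0, 0, 0, 0, 0.1], [0, 0, 0, 0, 0, 0, 0.1], [0, 0, 0, 0, 0, 0, 0.1], [0, 0, -15, 0, 0, 0, 0.1], [0, 0, -30, 0, 0, 0, 0.1], [0, 0, -35, 0, 0, 0, 0.1], [0, 0, -40, 0, 0, 0, 0.1], [0, 0, -30, 0, 0, 0, 0.1]]]'

```text
t: 66.9
ee_pos: [0.4732, -0.2669, 0.2267]
tool_rot: [-2.001, -2.417, -0.002]
force: [0.4, -0.5, -0.9]
width: 0.0468
```

Request:
carry_out --commands '[[[15, 20, -20, 0, 0, 0, 0.1], [30, 20, -10, 0, 0, 0, 0.1], [40, 20, 0, 0, 0, 0, 0.1], [40, 10, 0, 0, 0, 0, 0.1], [40, 10, 0, 0, 0, 0, 0.1], [30, 0, 0, 0, 0, 0, 0.1], [15, 0, 0, 0, 0, 0, 0.1], [0, 0, 0, 0, 0, 0, 0.1], [0, 0, 0, 0, 0, 0, 0.1]]]'

```text
t: 68.03
ee_pos: [0.5157, -0.0403, 0.2696]
tool_rot: [1.999, 2.411, 0.005]
force: [0.2, -0.3, -0.2]
width: 0.0468
```

```bash
python3 - <<'E'
from h import *
gs()
a,b=get_image("scene"),get_image("side")
cv2.imwrite("pics/fin.png",np.vstack([cv2.resize(np.hstack([a["img"],b["img"]])[:,:,::-1],(800,300)),np.hstack([cv2.resize(a["img"][120:270,50:250,::-1],(400,300)),cv2.resize(b["img"][80:230,290:490,::-1],(400,300))])]))
E
```

```text
t 68.03 gx -129.9 gy -45.1 z 269.6 F [ 0.1 -0.4 -0.2] w 46.8 yaw 100.7 tilt [ 0.6 -0.2]
```

View pics/fin.png

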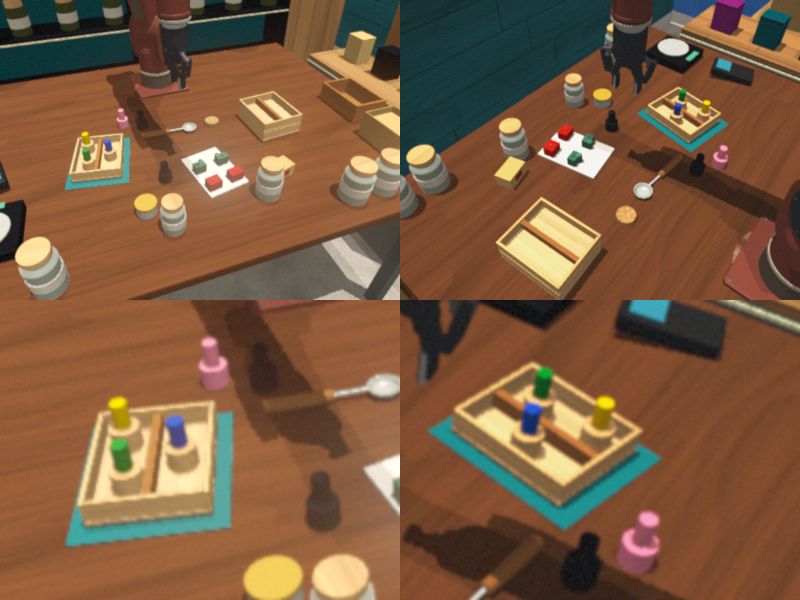

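```bash
python3 -c "
from station import *
print(job_done())"
```

```text
the job is handed in; nothing more can be done
None
```

The job is done and handed in at about 68 s. The top tray is on the teal mat and the three stoppers that were there have been gauged and are standing in it. The red stopper was missing, so the order was yellow, green, blue.

- **Tray:** a wrist-camera check just after placing put its centre within about 1 mm of the mat's centre, with the sides parallel.
- **Yellow:** it went through the go gap and was stopped by the no-go jaws. My first push rose to 11 N, pressed down on the plate and tilted the gripper about 1.5°. I backed off, straightened it and pushed again at 6–8 N, the last 0.75 s of it at about 6 N.
- **Green:** it passed the go gap freely and was stopped by the no-go jaws. It then held 6.3–6.6 N for about 0.75 s.
- **Blue:** it passed the go gap freely and was stopped by the no-go jaws. It then held 5.8–7.1 N for about 0.75 s.

The last pictures show all three stoppers upright on the tray floor, the other two trays still nested, and the bystanders and look-alikes where they were. The gripper was clear of everything.

Setting the tray down briefly pressed it onto the mat with about 30 N on the wrist, below the 40 N and 120 N limits. After the stoppers went in, I checked the tray's position only by eye from the pictures.

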